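# Put the rinsed cups back in the pull-out feeding tray

## Task

Pull the black steel shelf's tray out to its stop, then move the two rinsed aluminium cups from their leaning stands into the dished wells of the white silicone feeding tray in it: the wide cup in the wide well, the slim cup in the narrow one. Seat each upright and fully home, set down rather than dropped, leave the tray out, and do not shift the other things standing about.

Things in the scene. Friction and masses are not known exactly. Their poses are not given: they have to be found in the camera images.
- tray (a joint): How far the shallow black steel tray is pulled out of the shelf, in m: 0 = shut, 0.15 = fully out, at its stop. It may start up to 30 mm open, slides level with about 3 N of friction and light damping, and stays where left. Tray 226 mm wide, side walls up to 44 mm above the table; front panel 250 mm wide, 8 mm thick, up to 85 mm.
- shelf: The low black steel shelf, fixed: 260 mm deep, 266 mm wide, 107 mm high, open at the front where its tray pulls out. Origin on the table under its centre; x points from its front to its back, z up.
- tray_handle (a point): Middle of the steel bar handle on the tray's front panel: a level round bar 10 mm thick, 100 mm long, 70 mm above the table, its centre line 35 mm in front of the panel, joined to the panel at both ends. Axes: x points into the shelf (the tray pulls out along -x), y along the bar, z up. Moves with the tray.
- well_wide (a point): Centre of the inner floor of the wide well of the white silicone feeding tray fixed in the pull-out tray: 36 mm above the table, a vertical cone 36 mm across at the floor, 61 mm at the rim 18 mm higher (71 mm outside). Axes as the handle's. The two wells lie 110 mm apart along y, 110 mm behind the handle bar, move with the tray, and are hidden under the shelf's top when shut.
- well_narrow (a point): Centre of the inner floor of the narrow well: 36 mm above the table, a vertical cone 28 mm across at the floor, 47 mm at the rim 14 mm higher (57 mm outside). Axes as the handle's.
- cup_wide_mid (a point): Centre, half-way up, of the wide open aluminium cup: 58 mm across, 66 mm high, wall 3 mm, straight sides over a weighted blunt cone base (foot 33 mm across, full width 24 mm above it). z along its axis to the mouth. Starts leaning 30 degrees, mouth towards the robot's side, its base 18 mm deep in a fixed leaning stand. Fully seated, this point is 33 mm above its well's floor.
- cup_narrow_mid (a point): Centre, half-way up, of the slim open aluminium cup: 42 mm across, 70 mm high, wall 3 mm, straight sides over a weighted blunt cone base (foot 26 mm across, full width 18 mm above it). z along its axis to the mouth. Starts leaning 30 degrees in a like stand (14 mm deep) on the other side; the sides swap. Fully seated, this point is 35 mm above its well's floor.
- cup_wide: The wide cup itself, about 0.14 kg; origin at the centre of its foot, z along its axis.
- cup_narrow: The slim cup itself, about 0.10 kg; origin at the centre of its foot, z along its axis.
- stand_wide: Fixed rinse stand of the wide cup: 90 mm round foot, grey holder leaning 30 degrees towards the stand's -x. A thin LED stalk, 10 mm thick, rises behind the cup at x = 38 mm to 145 mm up, then leans over it, parallel to the cup's axis and 75 mm behind it, to a lamp tip (26 mm thick) about 265 mm up. Origin under its foot's centre, z up.
- stand_narrow: Fixed rinse stand of the slim cup, the same but for its smaller holder, with the same LED stalk. Origin under its foot's centre, z up.
- blue_cup: Bystander: empty blue plastic cup, 74 mm across, 95 mm high, upright close behind the wide cup's stand. Origin under its centre.
- food_jar: Bystander: clear food jar with black cap, 62 mm across, 105 mm high, upright close behind the slim cup's stand. Origin under its centre.
- scraper: Bystander: aluminium scraper lying flat across the front of the tray's path but low enough to stay under it, 185 mm long along its x (from -90 to +94 mm), blade 75 mm wide at the +x end, 12 mm thick. Origin on the table under its middle.
- drop_bottle: Bystander: small amber dropper bottle, 32 mm across, 75 mm high. Origin under its centre.
- magnet: Bystander: black glass-cleaning magnet, 55 x 34 mm, 40 mm high with its grip. Origin under its centre.
- pellet_can: Bystander: pellet can on top of the shelf, 52 mm across, 70 mm high. Origin under its centre.

How it is judged:
By the outcome, as a careful person would: the job done as asked, in the order asked, and still so for the second after the job is handed in, with the robot touching nothing.
It also fails if it takes over 72 s, if anything falls off the work surface, if the arm or the gripper's body presses on something with over 40 N, if the wrist force passes 120 N, or if a joint passes its speed limit or range.

## Robot

A 6-joint arm with a two-finger parallel gripper is mounted at the origin on the work surface. World frame = base frame: x ahead of the robot, y to its left, z up, the work surface at z = 0. Lengths are in m, angles in rad, forces in N, time in s.
With the tool pointing down it reaches from about 0.4 to 0.825 m from the base axis. Payload 7 kg.
Tool frame: the origin (TCP) lies on the centre line of the jaws, within the pads' length; the fingertips stand 22 mm ahead of it and the grasp point (between the pads) lies 3 mm ahead of it; z points along the fingers, y is the line along which they close (so a half turn about z gives the same grasp; the last joint's range is limited). The gripper opens to 88 mm and grips with 3 to 60 N. Pads are 19 mm wide; open, the fingers measure 130 mm over their backs; the gripper's body (78 mm by 193 mm) begins 47 mm behind the grasp point.
Start: joints at [1.629, 0.359, 0.012, 0, -1.224, -0.288], TCP at [0.154, 0.657, 0.249] pointing down, gripper open.
Joint ranges: [-3.07, 3.07], [-1.43, 2.12], [-1.02, 1.25], [-3.03, 1.67], [-3.05, -0], [-3.03, 3.03]. Speed limits (rad/s): [2.39, 2.39, 3.01, 3.14, 3.14, 3.14].

## Interface

Orientations are given as [roll, pitch, yaw] about the fixed x, y, z axes, in that order (R = Rz(yaw) Ry(pitch) Rx(roll)).
In Python, from station import monitor, viewer, order gives the robot as it stands. The module is installed in compiled form; this text tells all that it offers.
- The arm moves only by the tool servo_tool, never from a script. Its argument "targets" is a list of rows, each an object with "angular": the turn, a rotation vector about the tool's x, y, z in degrees, a list of three; "xyz": the shift along the tool's x, y, z in cm, a list of three; "claw": the finger opening in cm, from 0 to 8.76. A call has 1 to 20 rows; each row shifts and turns the commanded pose from where the row before left it, along the tool's axes as they then stand; what a row does not reach is not made up. A row lasts 1/10 s, in which the tool goes at most 50 mm and 8.59 degrees, less where a joint would pass 70% of its speed; a pose out of reach is approached as far as the arm can. A call is refused whole if a number of a shift passes 5 or a number of a turn 8.59, either way. A call with a gripper value outside its range is refused whole. The fingers move at their own pace and stop on an object; "force" is the grip in N (left out, the last holds). Time passes only in rows, so rows that do not move let the fingers close. It gives the time, the measured TCP pose, the force, the opening and the grip force at its end, in the units of the state.
- monitor.get_state(): the state, without advancing time (a new reading comes with each control period).
- viewer.grab_frame(name): name is "scene" or "side" or "wrist"; returns a dict with "color" (480x640x3 uint8, blue, green, red), "fovy" (degrees; the focal length in pixels is half the picture's height over the tangent of half this angle, whatever the lens; pixels are square), "cx", "cy" (the principal point, pixels), "R" (3x3) and "t" (3): a world point X has camera coordinates R X + t. Camera axes: x right, y down, z forward; pixel columns grow to the right and rows downward; lengths in m; the calibration is good to about 2 mm. A picture is of the moment at which its call begins. There is no depth.
- order.job_done(): hands the job in; it is judged then, once.
The state is a dict: "t": time; "q": joint angles; "qd": joint speeds; "joint_efforts": joint torques, N m; "eef_pos": TCP position; "ee_rot": TCP orientation; "force": force on the tool from outside, world axes, zero at the start; "moment": the same for the moment, N m; "width": finger opening in m; "gripper_force": force on a finger pad.
Only numpy, scipy, OpenCV 4.12 (cv2) and the standard library are available. Lean on these libraries where they do the work, as an engineer would, in place of code of your own. Each camera call takes 0.05 s, during which the arm holds its last target. There are 200 camera calls.

## Working session

There is one attempt and no reset: what is moved stays moved. The work goes in short steps, Python scripts to look and compute and a tool call to move; the robot and the scene stay as the last step left them, time stands still between calls to the robot, and variables do not carry over. Pictures are saved under pics/ and viewed, at most 10 in all, crops included, and the job is handed in when it is done.

Besides the shell and the picture viewer there is one more tool, called after "Emit:" as name(argument=value, ...) on one line, values as JSON. servo_tool: Moves the arm, as the interface text tells. Its arguments: {"type":"object","properties":{"targets":{"type":"array"},"force":{"type":"number"}},"required":["targets"]}

```bash
mkdir -p pics; cat > h.py <<'E'
import numpy as np, cv2, json
from scipy.spatial.transform import Rotation as Rn
from station import monitor, viewer, order
def grab(n,f=None):
    d=viewer.grab_frame(n)
    d['f']=240/np.tan(np.radians(d['fovy'])/2); d['R']=np.array(d['R']); d['t']=np.array(d['t'])
    if f: cv2.imwrite('pics/'+f,d['color'])
    return d
def ray(d,u,v):
    c=-d['R'].T@d['t']; r=d['R'].T@np.array([(u-d['cx'])/d['f'],(v-d['cy'])/d['f'],1]); return c,r
def onz(d,u,v,z):
    c,r=ray(d,u,v); return c+r*(z-c[2])/r[2]
def proj(d,X):
    p=d['R']@np.array(X)+d['t']; return np.array([d['cx']+d['f']*p[0]/p[2],d['cy']+d['f']*p[1]/p[2]])
def tri(d1,p1,d2,p2):
    c1,r1=ray(d1,*p1); c2,r2=ray(d2,*p2)
    s=np.linalg.lstsq(np.stack([r1,-r2],1),c2-c1,rcond=None)[0]
    a=c1+s[0]*r1;b=c2+s[1]*r2
    return (a+b)/2,np.linalg.norm(a-b)
def st():
    s=monitor.get_state(); return s
E
python3 - <<'E'
from h import *
for n in ['scene','side','wrist']:
    d=grab(n,n+'0.png'); print(n,d['fovy'],d['cx'],d['cy'],(-d['R'].T@d['t']).round(3),d['R'].round(2).tolist())
s=st();print({k:np.round(v,3).tolist() for k,v in s.items()})
E
```

```text
scene 56.465574238613385 322.05953768289663 238.98578085536087 [ 0.978 -0.279  0.77 ] [[0.57, 0.82, -0.02], [0.66, -0.47, -0.58], [-0.48, 0.32, -0.81]]
side 55.076185660740855 320.302089289054 245.79585512110552 [ 0.244 -0.707  0.521] [[0.91, -0.42, 0.02], [-0.19, -0.45, -0.87], [0.37, 0.79, -0.49]]
wrist 60.0694533810476 310.232060597859 240.64068497786707 [0.225 0.64  0.384] [[-0.23, -0.97, 0.0], [-0.94, 0.22, 0.27], [-0.26, 0.06, -0.96]]
{'t': 0.15, 'q': [1.629, 0.359, 0.011, -0.0, -1.224, -0.288], 'qd': [-0.002, -0.002, 0.002, 0.002, -0.0, 0.001], 'joint_efforts': [-0.002, -58.327, 29.329, 7.001, 0.009, -0.0], 'eef_pos': [0.154, 0.657, 0.248], 'ee_rot': [3.14, -0.0, -0.23], 'force': [-0.215, -0.247, -0.317], 'moment': [-0.024, -0.005, 0.001], 'gripper_force': 0.0, 'width': 0.087}
```

View pics/scene0.png

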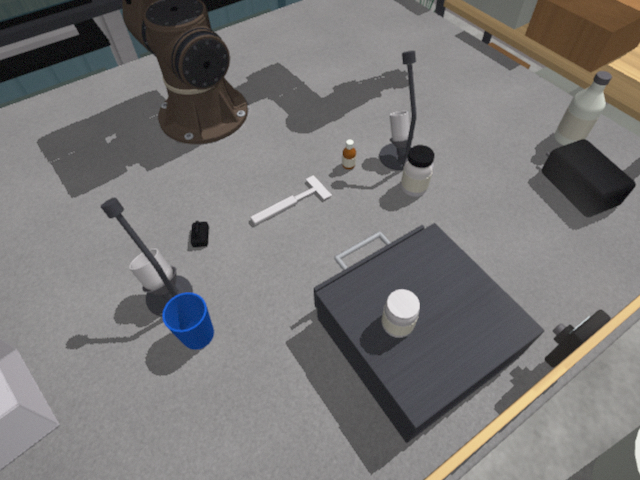

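View pics/side0.png

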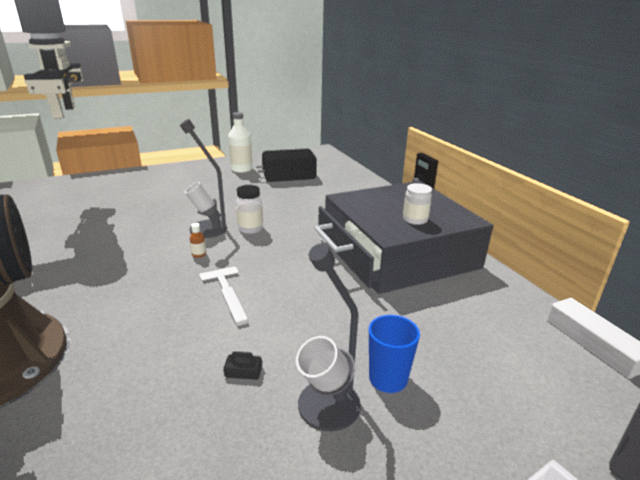

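Scene view: shelf top corners near (314,291), (434,225), (543,331), (414,439), with the handle bar from (337,258) to (388,238). The wide cup is at (150,270) with the blue cup behind it, and the slim cup is at (400,125) with the jar behind it. Side view: the wide cup's mouth is at (320,360), the slim cup is at (200,197), and the handle is at (333,238). Next I'll enlarge these parts.

```bash
python3 - <<'E'
from h import *
a=cv2.imread('pics/scene0.png');b=cv2.imread('pics/side0.png')
def crop(im,x,y,w,h): return cv2.resize(im[y:y+h,x:x+w],(400 if w==100 else 400,300),interpolation=cv2.INTER_CUBIC)
m=np.vstack([np.hstack([crop(a,110,230,100,75),crop(a,360,100,100,75)]),np.hstack([crop(b,280,330,100,75)if 0 else crop(b,275,330,120,90),crop(b,175,165,100,75)])])
cv2.imwrite('pics/m0.png',m)
d=grab('scene');e=grab('side')
P={k:onz(d,*p,.107) for k,p in dict(fl=(314,291),fr=(434,225),br=(543,331),bl=(414,439)).items()}
for k in P: print(k,P[k].round(3))
for n,p,q in [('fr-fl',P['fr'],P['fl']),('bl-fl',P['bl'],P['fl']),('br-fr',P['br'],P['fr'])]:
    v=p-q;print(n,np.linalg.norm(v).round(3),np.degrees(np.arctan2(v[1],v[0])).round(1))
for u in [(337,258),(388,238)]: print('h',onz(d,*u,.07).round(3))
for u in [(318,230),(350,247)]: print('h side',onz(e,*u,.07).round(3))
E
```

```text
fl [ 0.664 -0.091  0.107]
fr [0.677 0.168 0.107]
br [0.931 0.164 0.107]
bl [ 0.935 -0.108  0.107]
fr-fl 0.26 87.1
bl-fl 0.271 -3.5
br-fr 0.254 -1.0
h [ 0.613 -0.007  0.07 ]
h [0.633 0.1   0.07 ]
h side [0.613 0.082 0.07 ]
h side [ 0.641 -0.01   0.07 ]
```

View pics/m0.png

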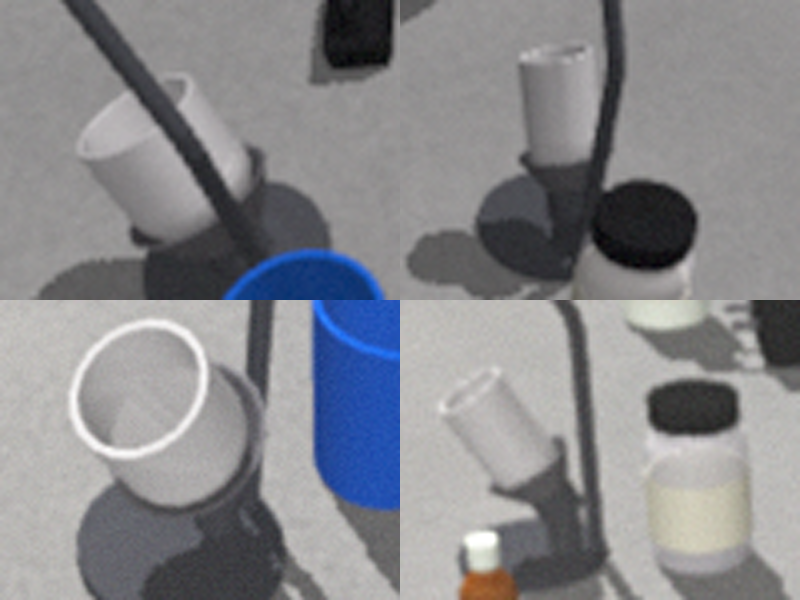

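The mosaic shows, in full-image pixels: the slim cup's mouth at scene (399.5,113) and side (192.5,188), and the wide cup's mouth at scene (143.7,259.2) and side (317,357). The foot discs are at side (208.5,228.7) and (329.5,403.5).

```bash
python3 - <<'E'
from h import *
a=cv2.imread('pics/scene0.png');b=cv2.imread('pics/side0.png')
f=lambda im,x,y:cv2.resize(im[y:y+75,x:x+100],(800,600),interpolation=cv2.INTER_CUBIC)[:, :]
m=np.hstack([cv2.resize(a[215:290,325:375+25][:,:75],(400,400),interpolation=3),cv2.resize(b[190:265,300:375],(400,400),interpolation=3)])
cv2.imwrite('pics/m1.png',m)
d=grab('scene');e=grab('side')
for n,p,q in [('slim mouth',(399.5,113),(192.5,188)),('slim low',(400,140),(207,210)),('wide mouth',(143.7,259.2),(317,357))]:
    X,g=tri(d,p,e,q);print(n,X.round(4),round(g,4))
print('slim foot',onz(e,208.5,228.7,.0),'wide foot',onz(e,329.5,403.5,.0))
E
```

```text
slim mouth [0.3994 0.3211 0.1088] 0.0024
slim low [0.4249 0.31   0.0529] 0.0026
wide mouth [ 0.4351 -0.303   0.1054] 0.0002
slim foot [0.42494311 0.31350985 0.        ] wide foot [ 0.46049789 -0.29448268  0.        ]
```

View pics/m1.png

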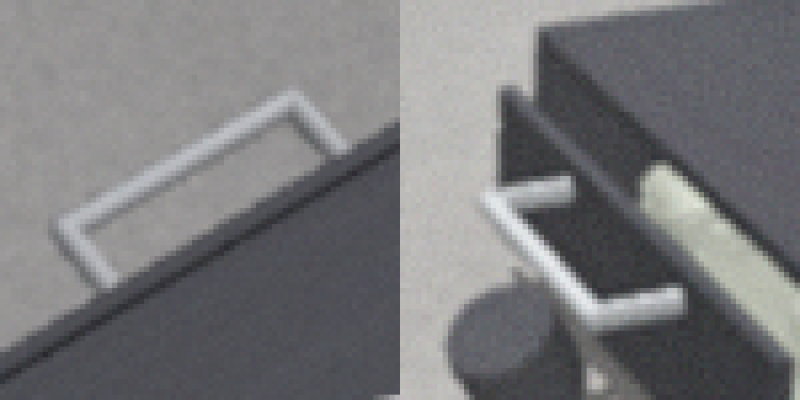

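Bar-end pixels: scene (336.6,257.8) and (379.4,233.4); side (336,248.5) and (317.3,227).

```bash
python3 - <<'E'
from h import *
d=grab('scene');e=grab('side')
E=[]
for p,q in [((336.6,257.8),(336,248.5)),((379.4,233.4),(317.3,227))]:
    X,g=tri(d,p,e,q);print(X.round(4),round(g,4),onz(d,*p,.07).round(4),onz(e,*q,.07).round(4));E.append((onz(d,*p,.07)+onz(e,*q,.07))/2)
v=E[1]-E[0];print(np.linalg.norm(v),np.degrees(np.arctan2(v[1],v[0])),(E[0]+E[1])/2)
E
```

```text
[ 0.6122 -0.0064  0.0706] 0.0018 [ 0.6127 -0.0069  0.07  ] [ 0.6126 -0.0041  0.07  ]
[0.6157 0.0926 0.0716] 0.0002 [0.6148 0.0936 0.07  ] [0.6171 0.0954 0.07  ]
0.10007657272843587 88.10986675840599 [0.61427842 0.04447548 0.07      ]
```

Emit:
servo_tool(targets=[{"angular": [0,0,7.87],"xyz": [0,0,-1],"claw": 1.8},{"angular": [0,0,7.87],"xyz": [0,0,-1],"claw": 1.8},{"angular": [0,0,7.87],"xyz": [0,0,-1],"claw": 1.8},{"angular": [0,0,7.87],"xyz": [0,0,-1],"claw": 1.8},{"angular": [0,0,7.87],"xyz": [0,0,-1],"claw": 1.8},{"angular": [0,0,7.87],"xyz": [0,0,-1],"claw": 1.8},{"angular": [0,0,7.87],"xyz": [0,0,-1],"claw": 1.8},{"angular": [0,0,7.87],"xyz": [0,0,-1],"claw": 1.8},{"angular": [0,0,7.87],"xyz": [0,0,-1],"claw": 1.8},{"angular": [0,0,7.87],"xyz": [0,0,-1],"claw": 1.8}])

```text
t: 1.45
eef_pos: [0.1537, 0.6572, 0.349]
ee_rot: [3.142, 0.0, -1.609]
force: [0.8, 0.6, 0.3]
width: 0.0189
gripper_force: 0.0
```

Emit:
servo_tool(targets=[{"angular": [0,0,0],"xyz": [3,-2.4,0],"claw": 1.8},{"angular": [0,0,0],"xyz": [3,-2.4,0],"claw": 1.8},{"angular": [0,0,0],"xyz": [3,-2.4,0],"claw": 1.8},{"angular": [0,0,0],"xyz": [3,-2.4,0],"claw": 1.8},{"angular": [0,0,0],"xyz": [3,-2.4,0],"claw": 1.8},{"angular": [0,0,0],"xyz": [3,-2.4,0],"claw": 1.8},{"angular": [0,0,0],"xyz": [3,-2.4,0],"claw": 1.8},{"angular": [0,0,0],"xyz": [3,-2.4,0],"claw": 1.8},{"angular": [0,0,0],"xyz": [3,-2.4,0],"claw": 1.8},{"angular": [0,0,0],"xyz": [3,-2.4,0],"claw": 1.8},{"angular": [0,0,0],"xyz": [3,-2.4,0],"claw": 1.8},{"angular": [0,0,0],"xyz": [3,-2.4,0],"claw": 1.8},{"angular": [0,0,0],"xyz": [3,-2.4,0],"claw": 1.8},{"angular": [0,0,0],"xyz": [3,-2.4,0],"claw": 1.8},{"angular": [0,0,0],"xyz": [3,-2.4,0],"claw": 1.8},{"angular": [0,0,0],"xyz": [3,-2.4,0],"claw": 1.8},{"angular": [0,0,0],"xyz": [3,-2.4,0],"claw": 1.8},{"angular": [0,0,0],"xyz": [3,-2.4,0],"claw": 1.8},{"angular": [0,0,0],"xyz": [3,-2.4,0],"claw": 1.8},{"angular": [0,0,0],"xyz": [2.7,-2.4,0],"claw": 1.8}])

```text
t: 3.45
eef_pos: [0.6148, 0.0433, 0.3488]
ee_rot: [-3.141, 0.0, -1.604]
force: [1.0, -0.2, 0.1]
width: 0.018
gripper_force: 0.0
```

Emit:
servo_tool(targets=[{"angular": [0,0,0],"xyz": [0,0,3.5],"claw": 1.8},{"angular": [0,0,0],"xyz": [0,0,3.5],"claw": 1.8},{"angular": [0,0,0],"xyz": [0,0,3.5],"claw": 1.8},{"angular": [0,0,0],"xyz": [0,0,3.5],"claw": 1.8},{"angular": [0,0,0],"xyz": [0,0,3],"claw": 1.8},{"angular": [0,0,0],"xyz": [0,0,0],"claw": 1.8},{"angular": [0,0,0],"xyz": [0,0,0],"claw": 1.8}])

```text
t: 4.15
eef_pos: [0.6144, 0.0448, 0.1792]
ee_rot: [3.141, -0.001, -1.603]
force: [0.8, -0.6, 1.6]
width: 0.018
gripper_force: 0.0
```

```bash
python3 - <<'E'
from h import *
d=grab('wrist','w1.png')
s=st();p=np.array(s['eef_pos']);print(s['t'],p.round(4),np.degrees(s['ee_rot']).round(2),s['width'])
c=np.array([.6143,.0445,.07]);y=np.array([.033,.9994,0]);x=np.array([.9994,-.033,0])
R=Rn.from_euler('xyz',s['ee_rot']).as_matrix()
print('tool offset cm',(R.T@(c-p)*100).round(2))
im=d['color'].copy()
for k in(-.05,0,.05): cv2.circle(im,tuple(proj(d,c+k*y).round().astype(int).tolist()),3,(0,0,255),-1)
cv2.circle(im,tuple(proj(d,p+R@[0,0,.022]).round().astype(int).tolist()),3,(0,255,0),-1)
cv2.imwrite('pics/w1a.png',im)
E
```

```text
4.2 [0.6151 0.0451 0.1803] [-179.89    0.    -91.84] 0.01811316419056441
tool offset cm [ 0.06  0.1  11.03]
```

View pics/w1a.png

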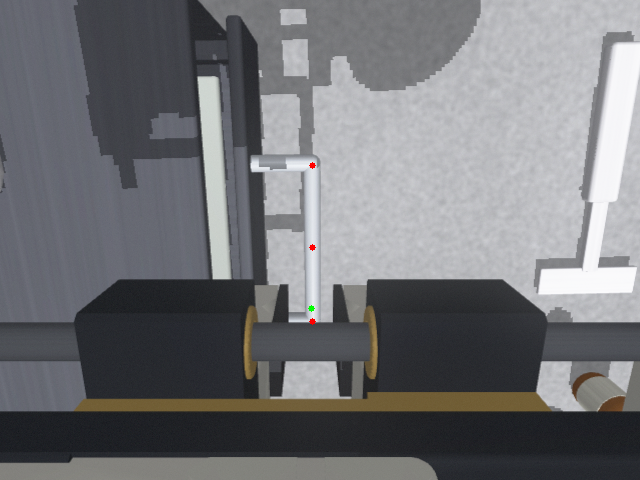

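The bar lies under the predicted dots (312,165)–(312,321), midway between the fingers, so I'll descend and grip.

Emit:
servo_tool(targets=[{"angular": [0,0,0],"xyz": [0,0.1,2],"claw": 1.8},{"angular": [0,0,0],"xyz": [0,0,2],"claw": 1.8},{"angular": [0,0,0],"xyz": [0,0,2],"claw": 1.8},{"angular": [0,0,0],"xyz": [0,0,2],"claw": 1.8},{"angular": [0,0,0],"xyz": [0,0,1.9],"claw": 1.8},{"angular": [0,0,0],"xyz": [0,0,0],"claw": 1.8},{"angular": [0,0,0],"xyz": [0,0,0],"claw": 0.5},{"angular": [0,0,0],"xyz": [0,0,0],"claw": 0.5},{"angular": [0,0,0],"xyz": [0,0,0],"claw": 0.5},{"angular": [0,0,0],"xyz": [0,0,0],"claw": 0.5}], force=25)

```text
t: 5.2
eef_pos: [0.6141, 0.0453, 0.0815]
ee_rot: [-3.139, 0.001, -1.603]
force: [-2.0, 0.4, 6.1]
width: 0.0091
gripper_force: 25.0
```

Emit:
servo_tool(targets=[{"angular": [0,0,0],"xyz": [0,0.4,0],"claw": 0.5},{"angular": [0,0,0],"xyz": [0,0.8,0],"claw": 0.5},{"angular": [0,0,0],"xyz": [0,1,0],"claw": 0.5},{"angular": [0,0,0],"xyz": [0,1,0],"claw": 0.5},{"angular": [0,0,0],"xyz": [0,1,0],"claw": 0.5},{"angular": [0,0,0],"xyz": [0,1,0],"claw": 0.5},{"angular": [0,0,0],"xyz": [0,1,0],"claw": 0.5},{"angular": [0,0,0],"xyz": [0,1,0],"claw": 0.5},{"angular": [0,0,0],"xyz": [0,1,0],"claw": 0.5},{"angular": [0,0,0],"xyz": [0,1,0],"claw": 0.5},{"angular": [0,0,0],"xyz": [0,1,0],"claw": 0.5},{"angular": [0,0,0],"xyz": [0,1,0],"claw": 0.5},{"angular": [0,0,0],"xyz": [0,0.8,0],"claw": 0.5},{"angular": [0,0,0],"xyz": [0,0.2,0],"claw": 0.5},{"angular": [0,0,0],"xyz": [0,0,0],"claw": 0.5}])

```text
t: 6.7
eef_pos: [0.4917, 0.0483, 0.0814]
ee_rot: [-3.139, -0.0, -1.602]
force: [-0.4, -4.9, 13.2]
width: 0.0088
gripper_force: 25.0
```

Emit:
servo_tool(targets=[{"angular": [0,0,0],"xyz": [0,0.3,0],"claw": 0.5},{"angular": [0,0,0],"xyz": [0,0.3,0],"claw": 0.5},{"angular": [0,0,0],"xyz": [0,0.3,0],"claw": 0.5},{"angular": [0,0,0],"xyz": [0,0.3,0],"claw": 0.5},{"angular": [0,0,0],"xyz": [0,0,0],"claw": 0.5}])

```text
t: 7.2
eef_pos: [0.4801, 0.0486, 0.0814]
ee_rot: [-3.139, -0.0, -1.602]
force: [-0.0, -7.1, 13.2]
width: 0.0092
gripper_force: 25.0
```

Emit:
servo_tool(targets=[{"angular": [0,0,0],"xyz": [0,0.2,0],"claw": 0.5},{"angular": [0,0,0],"xyz": [0,0.2,0],"claw": 0.5},{"angular": [0,0,0],"xyz": [0,0.2,0],"claw": 0.5},{"angular": [0,0,0],"xyz": [0,0,0],"claw": 0.5}])

```text
t: 7.6
eef_pos: [0.4757, 0.0488, 0.0815]
ee_rot: [-3.136, -0.0, -1.602]
force: [8.5, -12.9, 5.6]
width: 0.009
gripper_force: 25.0
```

Emit:
servo_tool(targets=[{"angular": [0,0,0],"xyz": [0,0.2,0],"claw": 0.5},{"angular": [0,0,0],"xyz": [0,0.1,0],"claw": 0.5},{"angular": [0,0,0],"xyz": [0,0,0],"claw": 0.5}])

```text
t: 7.9
eef_pos: [0.4755, 0.049, 0.0816]
ee_rot: [-3.132, 0.0, -1.601]
force: [24.1, -21.5, -8.4]
width: 0.0092
gripper_force: 25.0
```

The tray is at its stop: 138 mm of travel, with the force rising. I'll relax, release and rise.

Emit:
servo_tool(targets=[{"angular": [0,0,0],"xyz": [0,-0.3,0],"claw": 0.5},{"angular": [0,0,0],"xyz": [0,0,0],"claw": 1.8},{"angular": [0,0,0],"xyz": [0,0,0],"claw": 1.8},{"angular": [0,0,0],"xyz": [0,0,-1.5],"claw": 1.8},{"angular": [0,0,0],"xyz": [0,0,-3],"claw": 1.8},{"angular": [0,0,0],"xyz": [0,0,-4],"claw": 1.8},{"angular": [0,0,0],"xyz": [0,0,-4],"claw": 8.7},{"angular": [0,0,0],"xyz": [0,0,-4],"claw": 8.7},{"angular": [0,0,0],"xyz": [0,0,-4],"claw": 8.7},{"angular": [0,0,0],"xyz": [0,0,-4],"claw": 8.7},{"angular": [0,0,0],"xyz": [0,0,-2],"claw": 8.7},{"angular": [0,0,0],"xyz": [0,0,0],"claw": 8.7}])

```text
t: 9.1
eef_pos: [0.4738, 0.05, 0.3477]
ee_rot: [-3.137, 0.003, -1.603]
force: [-0.4, -0.4, -0.3]
width: 0.0608
gripper_force: 0.0
```

```bash
python3 - <<'E'
from h import *
d=grab('scene','scene1.png');e=grab('side','side1.png');w=grab('wrist','w2.png')
s=st();print(s['t'],np.round(s['eef_pos'],4),np.degrees(s['ee_rot']).round(2),np.round(s['q'],3))
for n,p,q in [('slim lamp',(408,57),(187,126)),('slim bend',(412.5,117),(218.7,168)),('wide lamp',(113,208),(321,257)),('wide bend',(172,290),(354,310))]:
    X,g=tri(d,p,e,q);print(n,X.round(4),round(g,4))
for n,c in [('a',(.5872,.1004,.054)),('b',(.5836,-.0096,.054))]: print(n,proj(d,c),proj(e,c),proj(w,c))
f=lambda im,x,y,W,H:cv2.resize(im[y:y+H,x:x+W],(400,300),interpolation=3)
a,b,c=[x['color'] for x in(d,e,w)]
m=np.vstack([np.hstack([f(a,240,200,240,180),f(b,240,150,240,180)]),np.hstack([f(c,0,0,640,480),f(b,160,100,120,90)])])
cv2.imwrite('pics/m2.png',m)
E
```

```text
9.25 [0.4723 0.0496 0.3436] [ 1.7991e+02  1.0000e-02 -9.1860e+01] [ 5.200e-01 -2.900e-02 -2.470e-01 -1.000e-03 -1.354e+00 -5.520e-01]
slim lamp [0.4038 0.3159 0.2531] 0.0003
slim bend [0.4612 0.2968 0.1546] 0.0045
wide lamp [ 0.4392 -0.3006  0.2524] 0.0019
wide bend [ 0.5198 -0.2747  0.1232] 0.0349
a [372.65047897 227.43996686] [303.61126979 235.04492503] [205.52143431 248.14392363]
b [326.55639833 252.65032722] [323.75116313 259.65983765] [198.19111804 142.60086254]
```

View pics/m2.png

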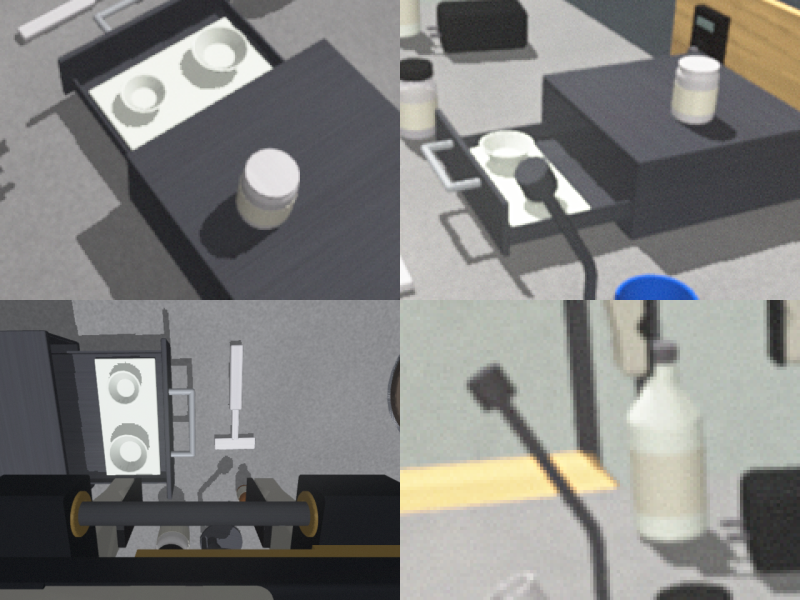

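The wells appear in the wrist view at full-image (206,248), the wide one on the +y side, and (198,142), the narrow one. Both match the prediction. I'll plan the approach along the wide cup's axis.

```bash
cat >> h.py <<'E'
def axis(L,t=30): L,t=np.radians([L,t]); return np.array([np.sin(t)*np.cos(L),np.sin(t)*np.sin(L),np.cos(t)])
def Rgrasp(L,t=30):   # tool along -axis, camera side (tool x) toward the mouth's lean side
    z=-axis(L,t); L=np.radians(L); y=np.cross(z,[np.cos(L),np.sin(L),0]); y/=np.linalg.norm(y); return np.stack([np.cross(y,z),y,z],1)
def leg(T0,T1,n,name=''):
    (p0,R0),(p1,R1)=T0,T1
    w=Rn.from_matrix(R0.T@R1).as_rotvec()
    for n in range(n,200):
        dR=Rn.from_rotvec(w/n).as_matrix(); A=np.zeros((3,3)); R=R0.copy()
        for _ in range(n): A+=R; R=R@dR
        dx=np.linalg.solve(A,p1-p0)
        if np.abs(dx).max()<.045 and np.linalg.norm(w/n)<np.radians(8.3): break
    print(name,n,'rows turn',np.degrees(w/n).round(2).tolist(),'xyz',(dx*100).round(2).tolist())
def now():
    s=st(); return np.array(s['eef_pos']),Rn.from_euler('xyz',s['ee_rot']).as_matrix()
E
python3 - <<'E'
from h import *
T=now();R=Rgrasp(197.5);a=axis(197.5);m=np.array([.435,-.3028,.106])
print(np.degrees(Rn.from_matrix(R).as_euler('xyz')))
p=T[0]+[0,0,.05]
leg(T,(p,R),10,'rot');A=np.array([.36,-.32,.40]);leg((p,R),(A,R),8,'A');leg((A,R),(m+.2*a,R),3,'B');leg((m+.2*a,R),(m+.1*a,R),3,'C')
E
```

```text
[-180.    30.  -162.5]
rot 10 rows turn [1.85, -2.61, 6.89] xyz [-0.12, -0.06, -0.49]
A 8 rows turn [0.0, 0.0, 0.0] xyz [2.32, -3.98, -1.43]
B 3 rows turn [0.0, 0.0, 0.0] xyz [2.69, -0.2, 3.1]
C 3 rows turn [0.0, 0.0, 0.0] xyz [0.0, -0.0, 3.33]
```

Emit:
servo_tool(targets=[{"angular": [1.85,-2.61,6.89],"xyz": [-0.12,-0.06,-0.49],"claw": 8.7},{"angular": [1.85,-2.61,6.89],"xyz": [-0.12,-0.06,-0.49],"claw": 8.7},{"angular": [1.85,-2.61,6.89],"xyz": [-0.12,-0.06,-0.49],"claw": 8.7},{"angular": [1.85,-2.61,6.89],"xyz": [-0.12,-0.06,-0.49],"claw": 8.7},{"angular": [1.85,-2.61,6.89],"xyz": [-0.12,-0.06,-0.49],"claw": 8.7},{"angular": [1.85,-2.61,6.89],"xyz": [-0.12,-0.06,-0.49],"claw": 8.7},{"angular": [1.85,-2.61,6.89],"xyz": [-0.12,-0.06,-0.49],"claw": 8.7},{"angular": [1.85,-2.61,6.89],"xyz": [-0.12,-0.06,-0.49],"claw": 8.7},{"angular": [1.85,-2.61,6.89],"xyz": [-0.12,-0.06,-0.49],"claw": 8.7},{"angular": [1.85,-2.61,6.89],"xyz": [-0.12,-0.06,-0.49],"claw": 8.7}])

```text
t: 10.25
eef_pos: [0.4731, 0.0494, 0.3933]
ee_rot: [3.14, 0.524, -2.842]
force: [0.2, 0.2, 0.1]
width: 0.0874
gripper_force: 0.0
```

Emit:
servo_tool(targets=[{"angular": [0,0,0],"xyz": [2.32,-3.98,-1.43],"claw": 8.7},{"angular": [0,0,0],"xyz": [2.32,-3.98,-1.43],"claw": 8.7},{"angular": [0,0,0],"xyz": [2.32,-3.98,-1.43],"claw": 8.7},{"angular": [0,0,0],"xyz": [2.32,-3.98,-1.43],"claw": 8.7},{"angular": [0,0,0],"xyz": [2.32,-3.98,-1.43],"claw": 8.7},{"angular": [0,0,0],"xyz": [2.32,-3.98,-1.43],"claw": 8.7},{"angular": [0,0,0],"xyz": [2.32,-3.98,-1.43],"claw": 8.7},{"angular": [0,0,0],"xyz": [2.32,-3.98,-1.43],"claw": 8.7},{"angular": [0,0,0],"xyz": [0,0,0],"claw": 8.7}])

```text
t: 11.15
eef_pos: [0.3659, -0.3033, 0.3973]
ee_rot: [3.137, 0.516, -2.85]
force: [0.4, 0.4, -0.6]
width: 0.0868
gripper_force: 0.0
```

```bash
python3 - <<'E'
from h import *
T=now();R=Rgrasp(197.5);a=axis(197.5);m=np.array([.435,-.3028,.106])
print(np.round(st()['q'],3))
leg(T,(m+.2*a,R),4,'B')
E
```

```text
[-0.618 -0.159 -0.173 -0.425 -1.253 -0.588]
B 4 rows turn [-0.04, -0.11, -0.17] xyz [2.2, -0.52, 2.14]
```

Emit:
servo_tool(targets=[{"angular": [0,-0.1,-0.2],"xyz": [2.2,-0.5,2.15],"claw": 8.7},{"angular": [0,-0.1,-0.2],"xyz": [2.2,-0.5,2.15],"claw": 8.7},{"angular": [0,-0.1,-0.2],"xyz": [2.2,-0.5,2.15],"claw": 8.7},{"angular": [0,-0.1,-0.1],"xyz": [2.2,-0.5,2.15],"claw": 8.7},{"angular": [0,0,0],"xyz": [0,0,3.3],"claw": 8.7},{"angular": [0,0,0],"xyz": [0,0,3.3],"claw": 8.7},{"angular": [0,0,0],"xyz": [0,0,3.3],"claw": 8.7},{"angular": [0,0,0],"xyz": [0,0,0],"claw": 8.7},{"angular": [0,0,0],"xyz": [0,0,0],"claw": 8.7}])

```text
t: 12.05
eef_pos: [0.3902, -0.3107, 0.195]
ee_rot: [-3.137, 0.524, -2.824]
force: [-0.2, -0.4, 0.5]
width: 0.0869
gripper_force: 0.0
```

```bash
python3 - <<'E'
from h import *
d=grab('wrist','w3.png')
T=now();print(T[0].round(4),np.degrees(st()['ee_rot']).round(1))
a=axis(197.5);m=np.array([.435,-.3028,.106]);im=d['color'].copy()
def ring(c,r,n,col):
    u=np.cross(n,[1,0,0.]);u/=np.linalg.norm(u);v=np.cross(n,u)
    for t in np.arange(0,6.28,.2): cv2.circle(im,tuple(proj(d,c+r*(u*np.cos(t)+v*np.sin(t))).round().astype(int).tolist()),1,col,-1)
ring(m,.029,a,(0,0,255)); ring(np.array([.4605,-.2945,.0]),.045,np.array([0,.001,1.]),(0,255,0))
ring(T[0]+T[1]@[0,0,.118],.029,T[1][:,2],(255,0,0))
cv2.imwrite('pics/w3a.png',im)
E
```

```text
[ 0.3904 -0.3114  0.1962] [-179.6   30.1 -161.7]
```

View pics/w3a.png

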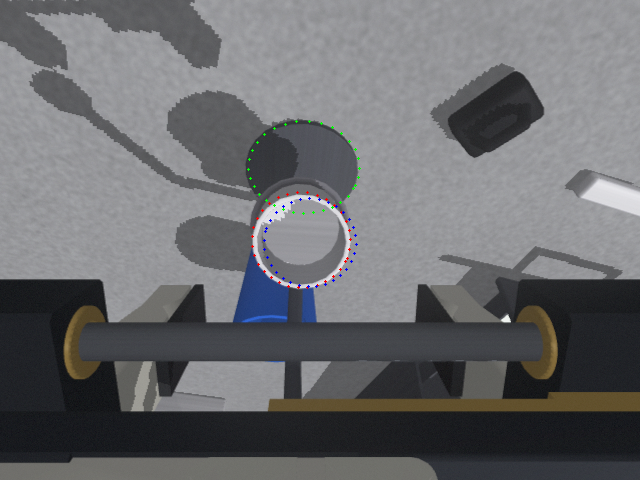

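The wide cup's mouth ring spans columns 253–351 and rows 194–288, centre (302,241). The predicted ring agrees to about 2 px, and the stand and stalk line up in the tool's plane.

```bash
python3 - <<'E'
from h import *
d=grab('wrist');T=now()
m=np.array([.435,-.3028,.106]);print(proj(d,m))
# white ring ellipse
g=cv2.cvtColor(d['color'],cv2.COLOR_BGR2GRAY);M=np.zeros_like(g);M[180:300,240:370]=(g[180:300,240:370]>200)*255
pts=cv2.findNonZero(M);(c,ax,an)=cv2.fitEllipse(cv2.convexHull(pts));print(c,ax)
m2=onz(d,*c,.106);print(m2)
a=-T[1][:,2]; m2=np.array(m2)
leg(T,(m2-.018*a,T[1]),6,'grasp')
E
```

```text
[302.53922893 239.40963093]
(302.7074890136719, 239.3751678466797) (92.5268325805664, 96.51507568359375)
[ 0.43494103 -0.30271446  0.106     ]
grasp 6 rows turn [0.0, 0.0, 0.0] xyz [0.11, -0.07, 1.99]
```

Emit:
servo_tool(targets=[{"angular": [0,0,0],"xyz": [0.11,-0.07,2],"claw": 8.7},{"angular": [0,0,0],"xyz": [0.11,-0.07,2],"claw": 8.7},{"angular": [0,0,0],"xyz": [0.11,-0.07,2],"claw": 8.7},{"angular": [0,0,0],"xyz": [0.11,-0.07,2],"claw": 8.7},{"angular": [0,0,0],"xyz": [0.11,-0.07,2],"claw": 8.7},{"angular": [0,0,0],"xyz": [0.11,-0.07,1.9],"claw": 8.7},{"angular": [0,0,0],"xyz": [0,0,0],"claw": 8.7},{"angular": [0,0,0],"xyz": [0,0,0],"claw": 6.4},{"angular": [0,0,0],"xyz": [0,0,0],"claw": 6.0},{"angular": [0,0,0],"xyz": [0,0,0],"claw": 5.4},{"angular": [0,0,0],"xyz": [0,0,0],"claw": 5.4},{"angular": [0,0,0],"xyz": [0,0,0],"claw": 5.4}], force=20)

```text
t: 13.35
eef_pos: [0.4436, -0.3, 0.0909]
ee_rot: [-3.133, 0.527, -2.823]
force: [-3.2, 0.0, 6.8]
width: 0.059
gripper_force: 20.0
```

```bash
python3 - <<'E'
from h import *
T=now();a=-T[1][:,2];R0=Rgrasp(198.3,0)
L1=(T[0]+.22*a,T[1]);L2=(np.array([.40,-.14,.30]),R0);L3=(np.array([.5872,.1004,.20]),R0)
print(L1[0]);leg(L1,L2,10,'L2');leg(L2,L3,12,'L3')
E
```

```text
[ 0.33790322 -0.33287782  0.28104012]
L2 10 rows turn [-0.05, 3.02, -0.02] xyz [-1.21, 1.64, 0.15]
L3 12 rows turn [0.0, 0.0, 0.0] xyz [-2.11, 1.41, 0.83]
```

Emit:
servo_tool(targets=[{"angular": [0,0,0],"xyz": [0,0,-0.5],"claw": 5.4},{"angular": [0,0,0],"xyz": [0,0,-1],"claw": 5.4},{"angular": [0,0,0],"xyz": [0,0,-1.5],"claw": 5.4},{"angular": [0,0,0],"xyz": [0,0,-2],"claw": 5.4},{"angular": [0,0,0],"xyz": [0,0,-2.5],"claw": 5.4},{"angular": [0,0,0],"xyz": [0,0,-3],"claw": 5.4},{"angular": [0,0,0],"xyz": [0,0,-3],"claw": 5.4},{"angular": [0,0,0],"xyz": [0,0,-3],"claw": 5.4},{"angular": [0,0,0],"xyz": [0,0,-3],"claw": 5.4},{"angular": [0,0,0],"xyz": [0,0,-2.5],"claw": 5.4},{"angular": [0,0,0],"xyz": [0,0,0],"claw": 5.4}])

```text
t: 14.45
eef_pos: [0.337, -0.3341, 0.2846]
ee_rot: [-3.127, 0.528, -2.821]
force: [0.2, 0.2, -2.3]
width: 0.0589
gripper_force: 20.0
```

Emit:
servo_tool(targets=[{"angular": [0,3,0],"xyz": [-1.21,1.64,0.15],"claw": 5.4},{"angular": [0,3,0],"xyz": [-1.21,1.64,0.15],"claw": 5.4},{"angular": [0,3,0],"xyz": [-1.21,1.64,0.15],"claw": 5.4},{"angular": [0,3,0],"xyz": [-1.21,1.64,0.15],"claw": 5.4},{"angular": [0,3,0],"xyz": [-1.21,1.64,0.15],"claw": 5.4},{"angular": [0,3,0],"xyz": [-1.21,1.64,0.15],"claw": 5.4},{"angular": [0,3,0],"xyz": [-1.21,1.64,0.15],"claw": 5.4},{"angular": [0,3,0],"xyz": [-1.21,1.64,0.15],"claw": 5.4},{"angular": [0,3,0],"xyz": [-1.21,1.64,0.15],"claw": 5.4},{"angular": [0,3.2,0],"xyz": [-1.21,1.64,0.15],"claw": 5.4}])

```text
t: 15.45
eef_pos: [0.3998, -0.1389, 0.2995]
ee_rot: [-3.135, -0.002, -2.827]
force: [0.7, -0.1, -1.9]
width: 0.0589
gripper_force: 20.0
```

Emit:
servo_tool(targets=[{"angular": [0,0,0],"xyz": [-2.1,1.4,0.4],"claw": 5.4},{"angular": [0,0,0],"xyz": [-2.1,1.4,0.4],"claw": 5.4},{"angular": [0,0,0],"xyz": [-2.1,1.4,0.4],"claw": 5.4},{"angular": [0,0,0],"xyz": [-2.1,1.4,0.4],"claw": 5.4},{"angular": [0,0,0],"xyz": [-2.1,1.4,0.4],"claw": 5.4},{"angular": [0,0,0],"xyz": [-2.1,1.4,0.4],"claw": 5.4},{"angular": [0,0,0],"xyz": [-2.1,1.4,0.4],"claw": 5.4},{"angular": [0,0,0],"xyz": [-2.1,1.4,0.4],"claw": 5.4},{"angular": [0,0,0],"xyz": [-2.1,1.4,0.4],"claw": 5.4},{"angular": [0,0,0],"xyz": [-2.1,1.4,0.4],"claw": 5.4},{"angular": [0,0,0],"xyz": [-2.1,1.4,0.4],"claw": 5.4},{"angular": [0,0,0],"xyz": [-2.1,1.4,0.4],"claw": 5.4},{"angular": [0,0,0],"xyz": [0,0,0],"claw": 5.4},{"angular": [0,0,0],"xyz": [0,0,0],"claw": 5.4}])

```text
t: 16.85
eef_pos: [0.588, 0.0983, 0.2492]
ee_rot: [-3.135, -0.002, -2.827]
force: [-0.9, -0.2, -2.0]
width: 0.0588
gripper_force: 20.0
```

```bash
python3 - <<'E'
from h import *
s=st();print(s['t'],np.round(s['q'],2),np.degrees(s['ee_rot']).round(2),s['force'])
T=now();print(T[0]);w=grab('wrist','w4.png');d=grab('scene','scene2.png')
W=np.array([.5872,.1004,.15]);leg(T,(W,Rgrasp(198.3,0)),5,'over')
E
```

```text
16.85 [ 0.5   0.23 -0.17  0.01 -1.17 -1.75] [-1.7964e+02 -1.3000e-01 -1.6195e+02] [-0.91267355 -0.18055637 -1.98957185]
[0.58803444 0.09826692 0.249179  ]
over 5 rows turn [-0.07, -0.03, -0.05] xyz [-0.0, 0.05, 1.98]
```

```bash
python3 - <<'E'
from h import *
d=grab('wrist','w4.png');T=now()
m=T[0]+T[1]@[0,0,-.018];print('pred mouth',proj(d,m),'well px',proj(d,[.5872,.1004,.054]))
im=d['color'][100:460,60:580].copy();o=np.array([60,100])
cv2.circle(im,tuple((proj(d,m)-o).round().astype(int).tolist()),3,(0,0,255),-1)
cv2.imwrite('pics/w4a.png',im)
E
```

```text
pred mouth [311.79977854 355.34313471] well px [316.1473898  216.61283302]
```

View pics/w4a.png

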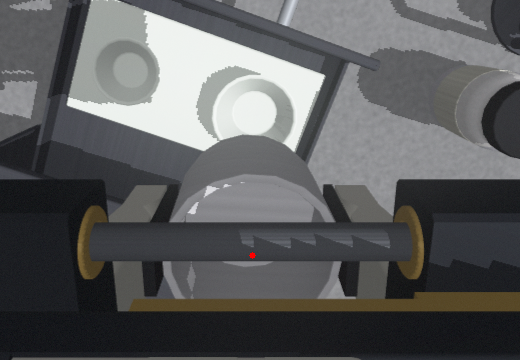

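The cup is held centred (mouth columns 223–403 in the full image), and the wide well's rim is centred at about (314,213).

```bash
python3 - <<'E'
from h import *
d=grab('wrist');T=now();q=onz(d,314,213,.054);print(q, onz(d,60+128,100+69,.05))
W=np.r_[(q[:2]+[.5872,.1004])/2,.10];leg(T,(W,Rgrasp(198.3,0)),6,'over')
E
```

```text
[0.58501964 0.09768874 0.054     ] [ 0.58301736 -0.00956332  0.05      ]
over 6 rows turn [-0.06, -0.0, -0.05] xyz [0.02, 0.05, 2.51]
```

Emit:
servo_tool(targets=[{"angular": [0,0,0],"xyz": [0.02,0.05,2.5],"claw": 5.4},{"angular": [0,0,0],"xyz": [0.02,0.05,2.5],"claw": 5.4},{"angular": [0,0,0],"xyz": [0.02,0.05,2.5],"claw": 5.4},{"angular": [0,0,0],"xyz": [0.02,0.05,2.5],"claw": 5.4},{"angular": [0,0,0],"xyz": [0.02,0.05,2.5],"claw": 5.4},{"angular": [0,0,0],"xyz": [0.02,0.05,2.3],"claw": 5.4},{"angular": [0,0,0],"xyz": [0,0,0.3],"claw": 5.4},{"angular": [0,0,0],"xyz": [0,0,0.3],"claw": 5.4},{"angular": [0,0,0],"xyz": [0,0,0.3],"claw": 5.4},{"angular": [0,0,0],"xyz": [0,0,0],"claw": 5.4}])

```text
t: 18.05
eef_pos: [0.5866, 0.0994, 0.094]
ee_rot: [-3.136, 0.001, -2.827]
force: [-0.8, -0.4, -1.1]
width: 0.0587
gripper_force: 20.0
```

Emit:
servo_tool(targets=[{"angular": [0,0,0],"xyz": [0,0,0.2],"claw": 5.4},{"angular": [0,0,0],"xyz": [0,0,0.2],"claw": 5.4},{"angular": [0,0,0],"xyz": [0,0,0.2],"claw": 5.4},{"angular": [0,0,0],"xyz": [0,0,0.2],"claw": 5.4},{"angular": [0,0,0],"xyz": [0,0,0],"claw": 5.4}])

```text
t: 18.55
eef_pos: [0.5859, 0.0991, 0.0848]
ee_rot: [-3.136, -0.001, -2.827]
force: [-0.1, -1.1, -1.1]
width: 0.059
gripper_force: 20.0
```

Emit:
servo_tool(targets=[{"angular": [0,0,0],"xyz": [0,0,0.1],"claw": 5.4},{"angular": [0,0,0],"xyz": [0,0,0.1],"claw": 5.4},{"angular": [0,0,0],"xyz": [0,0,0.1],"claw": 5.4},{"angular": [0,0,0],"xyz": [0,0,0],"claw": 5.4}])

```text
t: 18.95
eef_pos: [0.5867, 0.0992, 0.083]
ee_rot: [-3.135, 0.001, -2.827]
force: [-0.7, -1.4, 5.6]
width: 0.0586
gripper_force: 20.0
```

Emit:
servo_tool(targets=[{"angular": [0,0,0],"xyz": [0,0,0.1],"claw": 5.4},{"angular": [0,0,0],"xyz": [0,0,0.1],"claw": 5.4},{"angular": [0,0,0],"xyz": [0,0,0],"claw": 5.4}])

```text
t: 19.25
eef_pos: [0.5872, 0.0986, 0.0822]
ee_rot: [-3.134, 0.001, -2.826]
force: [-2.4, -3.6, 12.3]
width: 0.0583
gripper_force: 20.0
```

Emit:
servo_tool(targets=[{"angular": [0,0,0],"xyz": [0,0,-0.2],"claw": 5.4},{"angular": [0,0,0],"xyz": [0,0,0],"claw": 6.2},{"angular": [0,0,0],"xyz": [0,0,0],"claw": 7},{"angular": [0,0,0],"xyz": [0,0,0],"claw": 8.7},{"angular": [0,0,0],"xyz": [0,0,0],"claw": 8.7},{"angular": [0,0,0],"xyz": [0,0,0],"claw": 8.7},{"angular": [0,0,0],"xyz": [0,0,-1],"claw": 8.7},{"angular": [0,0,0],"xyz": [0,0,-3],"claw": 8.7},{"angular": [0,0,0],"xyz": [0,0,-4],"claw": 8.7},{"angular": [0,0,0],"xyz": [0,0,-4],"claw": 8.7},{"angular": [0,0,0],"xyz": [0,0,-4],"claw": 8.7},{"angular": [0,0,0],"xyz": [0,0,-4],"claw": 8.7},{"angular": [0,0,0],"xyz": [0,0,-4],"claw": 8.7},{"angular": [0,0,0],"xyz": [0,0,-3],"claw": 8.7},{"angular": [0,0,0],"xyz": [0,0,0],"claw": 8.7}])

```text
t: 20.75
eef_pos: [0.5872, 0.1009, 0.3583]
ee_rot: [-3.135, 0.008, -2.827]
force: [0.3, -0.9, -0.6]
width: 0.0868
gripper_force: 0.0
```

```bash
python3 - <<'E'
from h import *
w=grab('wrist','w5.png');d=grab('scene','scene3.png');e=grab('side','side3.png')
f=lambda im,x,y,W,H:cv2.resize(im[y:y+H,x:x+W],(400,300),interpolation=3)
cv2.imwrite('pics/m3.png',np.hstack([f(d['color'],300,170,120,90),f(w['color'],100,60,480,360)]))
c=np.array([.5866,.1,.102]);print('mouth pred',proj(d,c)-[300,170],proj(w,c)-[100,60])
# rotation plan: yaw from -162 up to ~161 by tool-z negative
T=now();print(T[0],np.degrees(st()['ee_rot']),st()['q'])
E
```

```text
mouth pred [74.20922984 42.25082486] [211.93731856 139.62857589]
[0.58530811 0.10070067 0.3520316 ] [-1.79678513e+02 -4.35573934e-02 -1.61978649e+02] [ 0.50261808  0.17702942 -0.00508078  0.0054584  -1.39048472 -1.75986409]
```

View pics/m3.png

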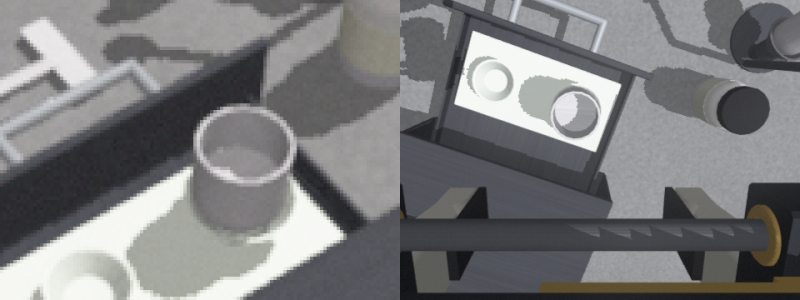

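Wide cup seated: its mouth is centred at the predicted scene pixel (374,212). Next is the slim cup.

```bash
python3 - <<'E'
from h import *
T=now();p0=T[0]+[0,0,.06]
Y=lambda y:Rn.from_euler('xyz',[180,0,y],degrees=True).as_matrix()
R=Rgrasp(161.5);a=axis(161.5);m=np.array([.3994,.3211,.108])
P2=np.array([.40,.28,.42]);A=m+.22*a+[0.02,0,.05]
leg((p0,Y(-2)),(P2,Y(125)),18,'L2');leg((P2,Y(125)),(A,R),10,'L3');print(A)
E
```

```text
L2 18 rows turn [0.0, 0.0, -7.06] xyz [0.37, -1.73, -0.04]
L3 10 rows turn [-0.96, -2.9, -3.57] xyz [1.31, 0.02, 0.43]
[0.3150844  0.35600351 0.34852559]
```

Emit:
servo_tool(targets=[{"angular": [0,0,-8],"xyz": [0,0,-0.3],"claw": 8.7},{"angular": [0,0,-8],"xyz": [0,0,-0.3],"claw": 8.7},{"angular": [0,0,-8],"xyz": [0,0,-0.3],"claw": 8.7},{"angular": [0,0,-8],"xyz": [0,0,-0.3],"claw": 8.7},{"angular": [0,0,-8],"xyz": [0,0,-0.3],"claw": 8.7},{"angular": [0,0,-8],"xyz": [0,0,-0.3],"claw": 8.7},{"angular": [0,0,-8],"xyz": [0,0,-0.3],"claw": 8.7},{"angular": [0,0,-8],"xyz": [0,0,-0.3],"claw": 8.7},{"angular": [0,0,-8],"xyz": [0,0,-0.3],"claw": 8.7},{"angular": [0,0,-8],"xyz": [0,0,-0.3],"claw": 8.7},{"angular": [0,0,-8],"xyz": [0,0,-0.3],"claw": 8.7},{"angular": [0,0,-8],"xyz": [0,0,-0.3],"claw": 8.7},{"angular": [0,0,-8],"xyz": [0,0,-0.3],"claw": 8.7},{"angular": [0,0,-8],"xyz": [0,0,-0.3],"claw": 8.7},{"angular": [0,0,-8],"xyz": [0,0,-0.3],"claw": 8.7},{"angular": [0,0,-8],"xyz": [0,0,-0.3],"claw": 8.7},{"angular": [0,0,-8],"xyz": [0,0,-0.3],"claw": 8.7},{"angular": [0,0,-8],"xyz": [0,0,-0.3],"claw": 8.7},{"angular": [0,0,-8],"xyz": [0,0,-0.3],"claw": 8.7},{"angular": [0,0,-8],"xyz": [0,0,-0.3],"claw": 8.7}])

```text
t: 22.9
eef_pos: [0.5853, 0.101, 0.4107]
ee_rot: [3.135, 0.001, -0.029]
force: [0.3, 0.6, -0.4]
width: 0.0872
gripper_force: 0.0
```

Emit:
servo_tool(targets=[{"angular": [0,0,-7],"xyz": [0.37,-1.73,0],"claw": 8.7},{"angular": [0,0,-7],"xyz": [0.37,-1.73,0],"claw": 8.7},{"angular": [0,0,-7],"xyz": [0.37,-1.73,0],"claw": 8.7},{"angular": [0,0,-7],"xyz": [0.37,-1.73,0],"claw": 8.7},{"angular": [0,0,-7],"xyz": [0.37,-1.73,0],"claw": 8.7},{"angular": [0,0,-7],"xyz": [0.37,-1.73,0],"claw": 8.7},{"angular": [0,0,-7],"xyz": [0.37,-1.73,0],"claw": 8.7},{"angular": [0,0,-7],"xyz": [0.37,-1.73,0],"claw": 8.7},{"angular": [0,0,-7],"xyz": [0.37,-1.73,0],"claw": 8.7},{"angular": [0,0,-7],"xyz": [0.37,-1.73,0],"claw": 8.7},{"angular": [0,0,-7],"xyz": [0.37,-1.73,0],"claw": 8.7},{"angular": [0,0,-7],"xyz": [0.37,-1.73,0],"claw": 8.7},{"angular": [0,0,-7],"xyz": [0.37,-1.73,0],"claw": 8.7},{"angular": [0,0,-7],"xyz": [0.37,-1.73,0],"claw": 8.7},{"angular": [0,0,-7],"xyz": [0.37,-1.73,0],"claw": 8.7},{"angular": [0,0,-7],"xyz": [0.37,-1.73,0],"claw": 8.7},{"angular": [0,0,-7],"xyz": [0.37,-1.73,0],"claw": 8.7},{"angular": [0,0,-7],"xyz": [0.37,-1.73,0],"claw": 8.7}])

```text
t: 24.7
eef_pos: [0.4006, 0.2819, 0.4093]
ee_rot: [-3.137, 0.006, 2.17]
force: [-0.1, -0.1, -0.9]
width: 0.0869
gripper_force: 0.0
```

Emit:
servo_tool(targets=[{"angular": [-0.96,-2.9,-3.57],"xyz": [1.31,0,0.43],"claw": 8.7},{"angular": [-0.96,-2.9,-3.57],"xyz": [1.31,0,0.43],"claw": 8.7},{"angular": [-0.96,-2.9,-3.57],"xyz": [1.31,0,0.43],"claw": 8.7},{"angular": [-0.96,-2.9,-3.57],"xyz": [1.31,0,0.43],"claw": 8.7},{"angular": [-0.96,-2.9,-3.57],"xyz": [1.31,0,0.43],"claw": 8.7},{"angular": [-0.96,-2.9,-3.57],"xyz": [1.31,0,0.43],"claw": 8.7},{"angular": [-0.96,-2.9,-3.57],"xyz": [1.31,0,0.43],"claw": 8.7},{"angular": [-0.96,-2.9,-3.57],"xyz": [1.31,0,0.43],"claw": 8.7},{"angular": [-0.96,-2.9,-3.57],"xyz": [1.31,0,0.43],"claw": 8.7},{"angular": [-0.96,-2.9,-3.57],"xyz": [1.31,0,0.43],"claw": 8.7},{"angular": [0,0,0],"xyz": [0,0,0],"claw": 8.7}])

```text
t: 25.8
eef_pos: [0.3153, 0.3565, 0.3359]
ee_rot: [-3.129, 0.531, 2.813]
force: [1.1, -0.3, -0.5]
width: 0.087
gripper_force: 0.0
```

```bash
python3 - <<'E'
from h import *
T=now();s=st();print(s['t'],T[0],np.degrees(s['ee_rot']).round(1),np.round(s['q'],2))
R=Rgrasp(161.5);a=axis(161.5);m=np.array([.3994,.3211,.108])
leg(T,(m+.12*a,R),6,'C')
E
```

```text
25.8 [0.31527991 0.35645688 0.33593637] [-179.3   30.4  161.2] [ 1.62 -0.06 -0.59  0.5  -1.3   2.55]
C 6 rows turn [-0.15, 0.07, -0.05] xyz [0.59, -0.1, 2.05]
```

Emit:
servo_tool(targets=[{"angular": [-0.15,0,0],"xyz": [0.9,-0.15,2],"claw": 8.7},{"angular": [-0.15,0,0],"xyz": [0.9,-0.15,2],"claw": 8.7},{"angular": [-0.15,0,0],"xyz": [0.9,-0.15,2],"claw": 8.7},{"angular": [-0.15,0,0],"xyz": [0.8,-0.15,2],"claw": 8.7},{"angular": [-0.15,0,0],"xyz": [0,0,2.1],"claw": 8.7},{"angular": [-0.15,0,0],"xyz": [0,0,2.2],"claw": 8.7},{"angular": [0,0,0],"xyz": [0,0,0],"claw": 8.7},{"angular": [0,0,0],"xyz": [0,0,0],"claw": 8.7}])

```text
t: 26.6
eef_pos: [0.3447, 0.3412, 0.2149]
ee_rot: [3.133, 0.528, 2.805]
force: [-0.8, -0.3, 0.0]
width: 0.087
gripper_force: 0.0
```

```bash
python3 - <<'E'
from h import *
d=grab('wrist','w6.png')
T=now();s=st();print(T[0].round(4),np.degrees(s['ee_rot']).round(1),np.round(s['q'],2))
a=axis(161.5);m=np.array([.3994,.3211,.108]);im=d['color'].copy();print('pred mouth',proj(d,m))
def ring(c,r,n,col):
    u=np.cross(n,[1,0,0.]);u/=np.linalg.norm(u);v=np.cross(n,u)
    for t in np.arange(0,6.28,.2): cv2.circle(im,tuple(proj(d,c+r*(u*np.cos(t)+v*np.sin(t))).round().astype(int).tolist()),1,col,-1)
ring(m,.021,a,(0,0,255)); ring(np.array([.425,.3135,.0]),.045,np.array([0,.001,1.]),(0,255,0))
for k in(0,.03,.06,.09,.12): cv2.circle(im,tuple(proj(d,m-k*a).round().astype(int).tolist()),2,(255,0,0),-1)
cv2.imwrite('pics/w6a.png',im)
E
```

```text
[0.3445 0.3419 0.2155] [179.4  30.2 160.7] [ 1.52  0.03 -0.83  0.63 -0.97  2.42]
pred mouth [307.03904854 234.75279829]
```

View pics/w6a.png

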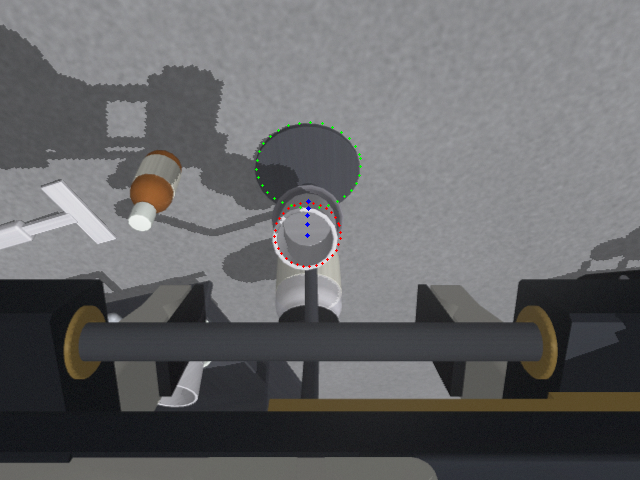

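The slim cup's ring spans columns 273–340 and rows 208–269, centre about (306.5,238). That is 3 px, about 2 mm, from the prediction, and the stalk is in plane.

```bash
python3 - <<'E'
from h import *
d=grab('wrist');T=now()
g=cv2.cvtColor(d['color'],cv2.COLOR_BGR2GRAY);M=np.zeros_like(g);M[195:285,262:350]=(g[195:285,262:350]>200)*255
n,l,s,_=cv2.connectedComponentsWithStats(M);k=1+np.argmax(s[1:,4]);print(s[k])
c=(s[k][0]+s[k][2]/2-.5, 238);m2=onz(d,*c,.107);print(c,m2)
leg(T,(m2-.022*-T[1][:,2],Rgrasp(161)),7,'grasp')
E
```

```text
[272 208  64  62 466]
(np.float64(303.5), 238) [0.40267867 0.31834482 0.107     ]
grasp 7 rows turn [0.07, 0.03, -0.04] xyz [0.0, -0.06, 2.11]
```

Emit:
servo_tool(targets=[{"angular": [0.1,0,0],"xyz": [0,-0.04,2.1],"claw": 8.7},{"angular": [0.1,0,0],"xyz": [0,-0.04,2.1],"claw": 8.7},{"angular": [0.1,0,0],"xyz": [0,-0.04,2.1],"claw": 8.7},{"angular": [0.1,0,0],"xyz": [0,-0.04,2.1],"claw": 8.7},{"angular": [0,0,0],"xyz": [0,-0.04,2.1],"claw": 8.7},{"angular": [0,0,0],"xyz": [0,-0.04,2.1],"claw": 8.7},{"angular": [0,0,0],"xyz": [0,-0.04,2.1],"claw": 8.7},{"angular": [0,0,0],"xyz": [0,0,0],"claw": 7},{"angular": [0,0,0],"xyz": [0,0,0],"claw": 5.5},{"angular": [0,0,0],"xyz": [0,0,0],"claw": 4.8},{"angular": [0,0,0],"xyz": [0,0,0],"claw": 3.8},{"angular": [0,0,0],"xyz": [0,0,0],"claw": 3.8},{"angular": [0,0,0],"xyz": [0,0,0],"claw": 3.8},{"angular": [0,0,0],"xyz": [0,0,0],"claw": 3.8}], force=18)

```text
t: 28.1
eef_pos: [0.4163, 0.3181, 0.0925]
ee_rot: [-3.135, 0.526, 2.803]
force: [-10.6, -12.1, 9.3]
width: 0.0422
gripper_force: 17.9
```

Emit:
servo_tool(targets=[{"angular": [0,0,0],"xyz": [0,0,-0.5],"claw": 3.8},{"angular": [0,0,0],"xyz": [0,0,-1],"claw": 3.8},{"angular": [0,0,0],"xyz": [0,0,-1.5],"claw": 3.8},{"angular": [0,0,0],"xyz": [0,0,-2],"claw": 3.8},{"angular": [0,0,0],"xyz": [0,0,-2.5],"claw": 3.8},{"angular": [0,0,0],"xyz": [0,0,-3],"claw": 3.8},{"angular": [0,0,0],"xyz": [0,0,-3],"claw": 3.8},{"angular": [0,0,0],"xyz": [0,0,-3],"claw": 3.8},{"angular": [0,0,0],"xyz": [0,0,-3],"claw": 3.8},{"angular": [0,0,0],"xyz": [0,0,-2.5],"claw": 3.8},{"angular": [0,0,0],"xyz": [0,0,0],"claw": 3.8}])

```text
t: 29.2
eef_pos: [0.311, 0.36, 0.2851]
ee_rot: [3.14, 0.521, 2.805]
force: [-0.5, 0.2, -2.2]
width: 0.0424
gripper_force: 17.9
```

```bash
python3 - <<'E'
from h import *
T=now();s=st();print(s['t'],T[0],np.degrees(s['ee_rot']).round(1),np.round(s['q'],2),s['width'],s['force'])
Y=lambda y:Rn.from_euler('xyz',[180,0,y],degrees=True).as_matrix()
P1=np.array([.39,.22,.33]);P2=np.array([.50,.05,.32]);P3=np.array([.5834,-.0096,.20])
leg(T,(P1,Y(120)),9,'P1');leg((P1,Y(120)),(P2,Y(90)),8,'P2');leg((P2,Y(90)),(P3,Y(90)),6,'P3')
E
```

```text
29.2 [0.31099708 0.35997966 0.28513043] [179.9  29.9 160.7] [ 1.63 -0.03 -0.68  0.52 -1.18  2.48] 0.04235307836206196 [-0.53687476  0.18844434 -2.17572066]
P1 9 rows turn [1.19, 3.17, 4.42] xyz [-1.77, -0.69, -0.02]
P2 8 rows turn [-0.0, -0.0, 3.75] xyz [-2.46, 0.71, 0.13]
P3 6 rows turn [0.0, 0.0, 0.0] xyz [-0.99, 1.39, 2.0]
```

Emit:
servo_tool(targets=[{"angular": [0,0,0],"xyz": [-1,0,-1.7],"claw": 3.8},{"angular": [0,0,0],"xyz": [-1,0,-1.7],"claw": 3.8},{"angular": [0,0,0],"xyz": [-1,0,-1.7],"claw": 3.8},{"angular": [0,0,0],"xyz": [-1,0,-1.7],"claw": 3.8},{"angular": [0,0,0],"xyz": [0,0,0],"claw": 3.8}])

```text
t: 29.7
eef_pos: [0.313, 0.3585, 0.3629]
ee_rot: [-3.141, 0.522, 2.804]
force: [0.4, 0.5, -1.0]
width: 0.0421
gripper_force: 17.9
```

```bash
python3 - <<'E'
from h import *
T=now();s=st();print(T[0],np.round(s['q'],2))
Y=lambda y:Rn.from_euler('xyz',[180,0,y],degrees=True).as_matrix()
P1=np.array([.39,.22,.37]);P2=np.array([.50,.05,.32]);P3=np.array([.5834,-.0096,.20])
leg(T,(P1,Y(120)),10,'P1');leg((P1,Y(120)),(P2,Y(90)),8,'P2');leg((P2,Y(90)),(P3,Y(90)),6,'P3')
E
```

```text
[0.31296698 0.35849785 0.36293158] [ 1.63 -0.08 -0.54  0.49 -1.35  2.58]
P1 10 rows turn [1.06, 2.87, 3.97] xyz [-1.47, -0.64, 0.34]
P2 8 rows turn [-0.0, -0.0, 3.75] xyz [-2.46, 0.71, 0.62]
P3 6 rows turn [0.0, 0.0, 0.0] xyz [-0.99, 1.39, 2.0]
```

Emit:
servo_tool(targets=[{"angular": [1.06,2.87,3.97],"xyz": [-1.47,-0.64,0.34],"claw": 3.8},{"angular": [1.06,2.87,3.97],"xyz": [-1.47,-0.64,0.34],"claw": 3.8},{"angular": [1.06,2.87,3.97],"xyz": [-1.47,-0.64,0.34],"claw": 3.8},{"angular": [1.06,2.87,3.97],"xyz": [-1.47,-0.64,0.34],"claw": 3.8},{"angular": [1.06,2.87,3.97],"xyz": [-1.47,-0.64,0.34],"claw": 3.8},{"angular": [1.06,2.87,3.97],"xyz": [-1.47,-0.64,0.34],"claw": 3.8},{"angular": [1.06,2.87,3.97],"xyz": [-1.47,-0.64,0.34],"claw": 3.8},{"angular": [1.06,2.87,3.97],"xyz": [-1.47,-0.64,0.34],"claw": 3.8},{"angular": [1.06,2.87,3.97],"xyz": [-1.47,-0.64,0.34],"claw": 3.8},{"angular": [1.06,2.87,3.97],"xyz": [-1.47,-0.64,0.34],"claw": 3.8}])

```text
t: 30.7
eef_pos: [0.3898, 0.218, 0.3676]
ee_rot: [-3.138, 0.001, 2.091]
force: [0.5, 0.8, -0.3]
width: 0.0419
gripper_force: 18.0
```

Emit:
servo_tool(targets=[{"angular": [0,0,3.75],"xyz": [-2.46,0.71,0.62],"claw": 3.8},{"angular": [0,0,3.75],"xyz": [-2.46,0.71,0.62],"claw": 3.8},{"angular": [0,0,3.75],"xyz": [-2.46,0.71,0.62],"claw": 3.8},{"angular": [0,0,3.75],"xyz": [-2.46,0.71,0.62],"claw": 3.8},{"angular": [0,0,3.75],"xyz": [-2.46,0.71,0.62],"claw": 3.8},{"angular": [0,0,3.75],"xyz": [-2.46,0.71,0.62],"claw": 3.8},{"angular": [0,0,3.75],"xyz": [-2.46,0.71,0.62],"claw": 3.8},{"angular": [0,0,3.75],"xyz": [-2.46,0.71,0.62],"claw": 3.8},{"angular": [0,0,0],"xyz": [0,0,0],"claw": 3.8}])

```text
t: 31.6
eef_pos: [0.4996, 0.0463, 0.3172]
ee_rot: [-3.137, 0.005, 1.565]
force: [0.2, -0.0, -0.5]
width: 0.0421
gripper_force: 18.0
```

```bash
python3 - <<'E'
from h import *
T=now();s=st();print(s['t'],T[0],np.degrees(s['ee_rot']).round(1),np.round(s['q'],2),s['width'])
Y=lambda y:Rn.from_euler('xyz',[180,0,y],degrees=True).as_matrix()
P3=np.array([.5833,-.0096,.16])
leg(T,(P3,Y(90)),8,'P3')
E
```

```text
31.6 [0.49962625 0.04628233 0.31716498] [-179.8    0.3   89.7] [ 0.49  0.03 -0.25  0.   -1.3   2.65] 0.042051700028649795
P3 8 rows turn [-0.03, 0.03, -0.04] xyz [-0.69, 1.05, 1.96]
```

Emit:
servo_tool(targets=[{"angular": [0,0,0],"xyz": [-0.7,1.05,1.9],"claw": 3.8},{"angular": [0,0,0],"xyz": [-0.7,1.05,1.9],"claw": 3.8},{"angular": [0,0,0],"xyz": [-0.7,1.05,1.9],"claw": 3.8},{"angular": [0,0,0],"xyz": [-0.7,1.05,1.9],"claw": 3.8},{"angular": [0,0,0],"xyz": [-0.7,1.05,1.9],"claw": 3.8},{"angular": [0,0,0],"xyz": [-0.7,1.05,1.9],"claw": 3.8},{"angular": [0,0,0],"xyz": [-0.7,1.05,1.9],"claw": 3.8},{"angular": [-0.2,0.2,-0.3],"xyz": [-0.7,1.05,1.9],"claw": 3.8},{"angular": [0,0,0],"xyz": [0,0,0],"claw": 3.8},{"angular": [0,0,0],"xyz": [0,0,0],"claw": 3.8}])

```text
t: 32.6
eef_pos: [0.5833, -0.008, 0.167]
ee_rot: [3.141, 0.001, 1.575]
force: [0.5, -0.2, -1.0]
width: 0.0424
gripper_force: 18.0
```

```bash
python3 - <<'E'
from h import *
T=now();s=st();print(s['t'],T[0],np.degrees(s['ee_rot']).round(1),s['force'])
e=grab('side','side4.png');d=grab('scene','scene4.png');w=grab('wrist','w7.png')
f=lambda im,x,y,W,H:cv2.resize(im[y:y+H,x:x+W],(400,300),interpolation=3)
cv2.imwrite('pics/m4.png',np.hstack([f(d['color'],270,170,160,120),f(w['color'],0,0,640,480)]))
Y=lambda y:Rn.from_euler('xyz',[180,0,y],degrees=True).as_matrix()
leg(T,(np.array([.5833,-.0096,.105]),Y(90)),4,'down')
for z in(.054,): print(proj(w,[.5833,-.0096,.05])*.625,(proj(d,T[0]+[0,0,.02])-[270,170])*2.5)
E
```

```text
32.6 [ 0.58329183 -0.00801024  0.16702918] [179.9   0.   90.3] [ 0.54522664 -0.18047716 -0.99570512]
down 4 rows turn [0.01, 0.01, 0.06] xyz [-0.04, -0.0, 1.55]
[191.76121763 153.17036961] [141.57333535  95.58251286]
```

View pics/m4.png

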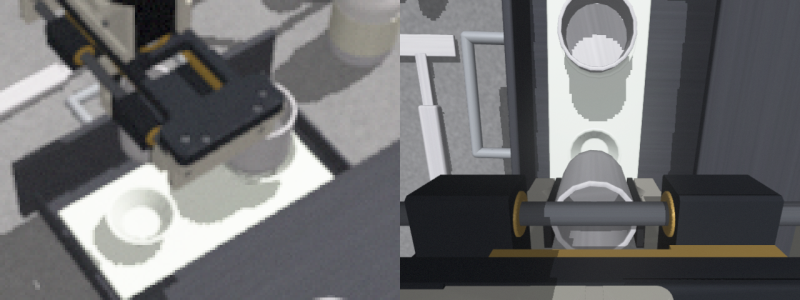

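The view shows the slim cup over the narrow well, with the wide cup still seated. I miscounted: that was an 11th picture, one over the limit of 10. I'll view no more and check numerically from here.

Emit:
servo_tool(targets=[{"angular": [0,0,0],"xyz": [-0.04,0,1.5],"claw": 3.8},{"angular": [0,0,0],"xyz": [-0.04,0,1.5],"claw": 3.8},{"angular": [0,0,0],"xyz": [-0.04,0,1.5],"claw": 3.8},{"angular": [0,0,0],"xyz": [-0.04,0,1.5],"claw": 3.8},{"angular": [0,0,0],"xyz": [0,0,0.5],"claw": 3.8},{"angular": [0,0,0],"xyz": [0,0,0.3],"claw": 3.8},{"angular": [0,0,0],"xyz": [0,0,0.2],"claw": 3.8},{"angular": [0,0,0],"xyz": [0,0,0.1],"claw": 3.8},{"angular": [0,0,0],"xyz": [0,0,0],"claw": 3.8}])

```text
t: 33.65
eef_pos: [0.5844, -0.0095, 0.0973]
ee_rot: [3.138, -0.0, 1.576]
force: [0.1, 0.0, -0.7]
width: 0.0423
gripper_force: 18.0
```

Emit:
servo_tool(targets=[{"angular": [0,0,0],"xyz": [0,0,0.2],"claw": 3.8},{"angular": [0,0,0],"xyz": [0,0,0.2],"claw": 3.8},{"angular": [0,0,0],"xyz": [0,0,0.2],"claw": 3.8},{"angular": [0,0,0],"xyz": [0,0,0],"claw": 3.8}])

```text
t: 34.05
eef_pos: [0.5839, -0.0097, 0.0904]
ee_rot: [3.139, 0.0, 1.575]
force: [0.2, -0.9, -1.7]
width: 0.0423
gripper_force: 18.0
```

Emit:
servo_tool(targets=[{"angular": [0,0,0],"xyz": [0,0,0.1],"claw": 3.8},{"angular": [0,0,0],"xyz": [0,0,0.1],"claw": 3.8},{"angular": [0,0,0],"xyz": [0,0,0.1],"claw": 3.8},{"angular": [0,0,0],"xyz": [0,0,0],"claw": 3.8}])

```text
t: 34.45
eef_pos: [0.5841, -0.0096, 0.0877]
ee_rot: [3.139, -0.0, 1.576]
force: [0.3, 0.7, -1.0]
width: 0.042
gripper_force: 18.0
```

Emit:
servo_tool(targets=[{"angular": [0,0,0],"xyz": [0,0,0.1],"claw": 3.8},{"angular": [0,0,0],"xyz": [0,0,0.1],"claw": 3.8},{"angular": [0,0,0],"xyz": [0,0,0.1],"claw": 3.8},{"angular": [0,0,0],"xyz": [0,0,0],"claw": 3.8}])

```text
t: 34.85
eef_pos: [0.5849, -0.0102, 0.0857]
ee_rot: [3.137, 0.001, 1.576]
force: [0.4, -4.7, 6.2]
width: 0.0417
gripper_force: 18.0
```

Emit:
servo_tool(targets=[{"angular": [0,0,0],"xyz": [-0.1,0,0.1],"claw": 3.8},{"angular": [0,0,0],"xyz": [0,0,0.1],"claw": 3.8},{"angular": [0,0,0],"xyz": [0,0,0],"claw": 3.8}])

```text
t: 35.15
eef_pos: [0.5851, -0.0113, 0.0841]
ee_rot: [3.137, 0.001, 1.576]
force: [-0.1, -4.5, 8.1]
width: 0.0421
gripper_force: 18.0
```

Emit:
servo_tool(targets=[{"angular": [0,0,0],"xyz": [-0.1,0,0.1],"claw": 3.8},{"angular": [0,0,0],"xyz": [0,0,0.1],"claw": 3.8},{"angular": [0,0,0],"xyz": [0,0,0],"claw": 3.8}])

```text
t: 35.45
eef_pos: [0.5851, -0.0126, 0.0824]
ee_rot: [3.137, 0.001, 1.576]
force: [-1.0, -6.1, 9.8]
width: 0.0424
gripper_force: 18.0
```

Emit:
servo_tool(targets=[{"angular": [0,0,0],"xyz": [-0.05,0,0.1],"claw": 3.8},{"angular": [0,0,0],"xyz": [0,0,0.1],"claw": 3.8},{"angular": [0,0,0],"xyz": [0,0,0],"claw": 3.8}])

```text
t: 35.75
eef_pos: [0.5851, -0.0135, 0.0808]
ee_rot: [3.137, 0.002, 1.576]
force: [-1.6, -8.1, 14.1]
width: 0.0422
gripper_force: 18.0
```

```bash
python3 - <<'E'
from h import *
s=st();print(s['t'],np.round(s['eef_pos'],4),np.round(s['force'],1),np.round(s['moment'],2))
w=grab('wrist','w8.png')
g=cv2.cvtColor(w['color'],cv2.COLOR_BGR2GRAY)
T=now()
for h in (.018,.022,.026): print(h,proj(w,T[0]+[0,0,h]),[proj(w,T[0]+np.array([0,k,h])).round(1).tolist() for k in(-.021,.021)])
# bright inner/rim rows along the column of the cup's centre
for u in (300,312,324): print(u,[(v,int(g[v,u])) for v in range(200,420,5)])
E
```

```text
35.75 [ 0.5851 -0.0135  0.0808] [-1.6 -8.1 14.1] [-3.21  0.56  0.05]
0.018 [306.64443764 357.1128749 ] [[306.4, 413.0], [306.9, 296.3]]
0.022 [306.59032366 364.04116618] [[306.4, 421.3], [306.8, 301.6]]
0.026 [306.53287738 371.39609749] [[306.3, 430.0], [306.8, 307.3]]
300 [(200, 160), (205, 161), (210, 163), (215, 237), (220, 237), (225, 237), (230, 243), (235, 209), (240, 131), (245, 146), (250, 152), (255, 151), (260, 152), (265, 149), (270, 151), (275, 148), (280, 151), (285, 150), (290, 208), (295, 205), (300, 135), (305, 134), (310, 135), (315, 135), (320, 129), (325, 74), (330, 90), (335, 99), (340, 100), (345, 100), (350, 95), (355, 87), (360, 60), (365, 91), (370, 132), (375, 139), (380, 139), (385, 137), (390, 139), (395, 91), (400, 109), (405, 112), (410, 110), (415, 39)]
312 [(200, 161), (205, 163), (210, 162), (215, 236), (220, 237), (225, 237), (230, 243), (235, 203), (240, 134), (245, 145), (250, 147), (255, 146), (260, 145), (265, 147), (270, 147), (275, 146), (280, 144), (285, 145), (290, 204), (295, 201), (300, 135), (305, 134), (310, 137), (315, 134), (320, 131), (325, 76), (330, 88), (335, 97), (340, 102), (345, 103), (350, 96), (355, 81), (360, 61), (365, 95), (370, 137), (375, 142), (380, 143), (385, 142), (390, 143), (395, 93), (400, 110), (405, 110), (410, 110), (415, 43)]
324 [(200, 161), (205, 162), (210, 161), (215, 237), (220, 236), (225, 237), (230, 238), (235, 219), (240, 129), (245, 142), (250, 148), (255, 147), (260, 146), (265, 145), (270, 145), (275, 143), (280, 146), (285, 142), (290, 154), (295, 203), (300, 138), (305, 134), (310, 135), (315, 131), (320, 130), (325, 75), (330, 87), (335, 98), (340, 99), (345, 102), (350, 98), (355, 84), (360, 64), (365, 93), (370, 133), (375, 139), (380, 138), (385, 138), (390, 138), (395, 93), (400, 110), (405, 109), (410, 110), (415, 41)]
```

```bash
python3 - <<'E'
from h import *
a,b=[cv2.cvtColor(cv2.imread('pics/'+n),cv2.COLOR_BGR2GRAY).astype(int) for n in('w7.png','w8.png')]
for n,g in(('w7',a),('w8',b)):
    for u in(280,300,312,330): print(n,u,[v for v in range(230,322) if g[v,u]>180],end=' ')
    print()
    for v in(305,312,318): print(n,v,g[v,225:395:3].tolist())
E
```

```text
w7 280 [240, 241, 242, 243, 244, 245, 246, 247, 248, 249, 296, 297, 298, 299, 300, 301, 302, 303] w7 300 [230, 231, 232, 233, 234, 235, 236, 237, 238, 239, 240, 290, 291, 292, 293, 294, 295, 296, 297, 298] w7 312 [230, 231, 232, 233, 234, 235, 236, 237, 238, 239, 290, 291, 292, 293, 294, 295, 296, 297] w7 330 [231, 232, 233, 234, 235, 236, 237, 238, 239, 240, 241, 242, 243, 244, 292, 293, 294, 295, 296, 297, 298, 299] 
w7 305 [97, 105, 103, 101, 98, 90, 41, 42, 47, 65, 119, 130, 134, 136, 191, 213, 207, 194, 176, 136, 136, 134, 134, 134, 133, 134, 136, 135, 135, 135, 135, 136, 136, 137, 136, 138, 139, 138, 147, 192, 198, 205, 212, 211, 175, 125, 118, 113, 48, 53, 52, 52, 108, 119, 127, 138, 152]
w7 312 [97, 98, 99, 104, 100, 35, 36, 38, 43, 115, 129, 186, 210, 207, 200, 184, 134, 136, 137, 137, 139, 137, 136, 138, 137, 136, 136, 138, 135, 136, 135, 136, 135, 134, 133, 132, 134, 136, 134, 135, 132, 124, 105, 190, 198, 210, 192, 114, 103, 47, 47, 48, 47, 128, 114, 151, 151]
w7 318 [99, 100, 99, 93, 36, 38, 35, 38, 88, 132, 211, 204, 195, 134, 88, 89, 95, 134, 134, 133, 132, 130, 132, 1
[... 676 characters left out ...]
33, 134, 134, 136, 133, 134, 134, 133, 134, 134, 133, 145, 191, 198, 206, 213, 210, 162, 123, 116, 106, 52, 54, 55, 57, 110, 122, 128, 140, 152]
w8 312 [99, 102, 101, 106, 100, 42, 42, 42, 45, 93, 129, 207, 211, 206, 196, 159, 134, 135, 135, 136, 136, 137, 137, 137, 139, 138, 136, 135, 135, 137, 135, 135, 135, 135, 136, 136, 134, 136, 134, 133, 134, 135, 114, 189, 201, 211, 162, 116, 98, 53, 53, 51, 57, 127, 136, 152, 152]
w8 318 [100, 97, 99, 95, 42, 41, 42, 40, 90, 104, 157, 202, 192, 96, 87, 91, 104, 134, 134, 132, 132, 131, 132, 130, 130, 131, 132, 132, 131, 132, 131, 131, 133, 129, 131, 132, 130, 131, 131, 131, 129, 93, 93, 91, 164, 200, 204, 207, 122, 53, 52, 50, 51, 70, 151, 101, 101]
```

Emit:
servo_tool(targets=[{"angular": [0,0,0],"xyz": [0,0,-0.3],"claw": 3.8},{"angular": [0,0,0],"xyz": [-0.1,0,-0.2],"claw": 3.8},{"angular": [0,0,0],"xyz": [-0.1,0,0],"claw": 3.8},{"angular": [0,0,0],"xyz": [-0.1,0,0.2],"claw": 3.8},{"angular": [0,0,0],"xyz": [0,0,0.2],"claw": 3.8},{"angular": [0,0,0],"xyz": [0,0,0],"claw": 3.8}])

```text
t: 36.4
eef_pos: [0.5847, -0.0151, 0.0802]
ee_rot: [3.138, 0.0, 1.576]
force: [-1.3, -0.8, 5.0]
width: 0.0423
gripper_force: 18.0
```

Emit:
servo_tool(targets=[{"angular": [0,0,0],"xyz": [0,0,0.1],"claw": 3.8},{"angular": [0,0,0],"xyz": [0,0,0.1],"claw": 3.8},{"angular": [0,0,0],"xyz": [0,0,0],"claw": 3.8}])

```text
t: 36.7
eef_pos: [0.5861, -0.0152, 0.0801]
ee_rot: [3.135, 0.0, 1.577]
force: [-1.7, -1.8, 16.5]
width: 0.0423
gripper_force: 18.0
```

It has bottomed out: the height holds at 0.080 m while the force jumps, with little side load. Release and retreat.

Emit:
servo_tool(targets=[{"angular": [0,0,0],"xyz": [0,0,-0.2],"claw": 3.8},{"angular": [0,0,0],"xyz": [0,0,0],"claw": 4.5},{"angular": [0,0,0],"xyz": [0,0,0],"claw": 5.2},{"angular": [0,0,0],"xyz": [0,0,0],"claw": 6},{"angular": [0,0,0],"xyz": [0,0,0],"claw": 6},{"angular": [0,0,0],"xyz": [0,0,-1],"claw": 6},{"angular": [0,0,0],"xyz": [0,0,-2],"claw": 6},{"angular": [0,0,0],"xyz": [0,0,-4],"claw": 6},{"angular": [0,0,0],"xyz": [0,0,-4],"claw": 6},{"angular": [0,0,0],"xyz": [0,0,-4],"claw": 6},{"angular": [0,0,0],"xyz": [0,0,-4],"claw": 6},{"angular": [0,0,0],"xyz": [0,0,-4],"claw": 6},{"angular": [0,0,0],"xyz": [0,0,-4],"claw": 6},{"angular": [0,0,0],"xyz": [0,0,0],"claw": 6}])

```text
t: 38.1
eef_pos: [0.5852, -0.0154, 0.3571]
ee_rot: [3.128, -0.001, 1.576]
force: [0.1, -0.1, -0.9]
width: 0.0603
gripper_force: 0.0
```

```bash
python3 - <<'E'
from h import *
s=st();print(s['t'],np.round(s['eef_pos'],4),s['width'])
w=grab('wrist','w9.png');d=grab('scene','scene9.png');e=grab('side','side9.png')
N=np.array([.5834,-.0105,0]);W=np.array([.5870,.0994,0])
def fit(im,c,r,th):
    g=cv2.cvtColor(im['color'],cv2.COLOR_BGR2GRAY);x,y=c.round().astype(int);y0,x0=max(y-r,0),max(x-r,0)
    return g[y0:y+r,x0:x+r],(x0,y0)
for n,c,h in(('narrow',N,.106),('wide',W,.102)):
    for k,im in(('scene',d),('wrist',w)):
        q=proj(im,c+[0,0,h]); print(n,k,'pred mouth px',q.round(1), 'px/mm',round(im['f']/(im['R']@(c+[0,0,h])+im['t'])[2]/1000,2))
# handle bar / tray check: bright bar near predicted ends
for k,im in(('scene',d),('side',e)):
  for t in(-.04,0.,.04):
    p=proj(im,np.array([.4757,.049,.07])+t*np.array([.033,.9994,0])).round().astype(int);print(k,p,cv2.cvtColor(im['color'],cv2.COLOR_BGR2GRAY)[p[1]-3:p[1]+4,p[0]].tolist())
# circles in wrist view
g=cv2.medianBlur(cv2.cvtColor(w['color'],cv2.COLOR_BGR2GRAY),3)[:300]
C=cv2.HoughCircles(g,cv2.HOUGH_GRADIENT,1,30,param1=120,param2=25,minRadius=18,maxRadius=60);print(C)
E
```

```text
38.1 [ 0.5852 -0.0154  0.3571] 0.060288967188202355
narrow scene pred mouth px [325.9 237. ] px/mm 0.55
narrow wrist pred mouth px [303.7 199.4] px/mm 1.06
wide scene pred mouth px [374.1 212.5] px/mm 0.52
wide wrist pred mouth px [307.9  75. ] px/mm 1.14
scene [303 207] [167, 160, 168, 190, 194, 179, 148]
scene [320 199] [113, 135, 179, 198, 186, 158, 127]
scene [336 191] [96, 145, 190, 197, 184, 149, 131]
side [268 259] [233, 234, 231, 220, 206, 181, 174]
side [261 249] [235, 231, 221, 208, 189, 175, 181]
side [256 240] [228, 235, 233, 227, 211, 186, 160]
[[[312.5  75.5  31.4]
  [307.5 198.5  18.5]
  [561.5 214.5  34.1]]]
```

```bash
python3 - <<'E'
from h import *
C={n:grab(n) for n in('scene','side')}
# rim extremes: brightness across the predicted mouth, vertical and horizontal profiles
for n,im in C.items():
    g=cv2.cvtColor(im['color'],cv2.COLOR_BGR2GRAY).astype(int)
    for k,c,r in(('narrow',np.array([.5834,-.0105,.106]),.021),('wide',np.array([.587,.0994,.102]),.029)):
        q=proj(im,c);t=np.linspace(0,6.28,60);R=np.array([proj(im,c+r*np.array([np.cos(a),np.sin(a),0])) for a in t])
        x,y=q.round().astype(int);print(n,k,q.round(1),'pred u',R[:,0].min().round(1),R[:,0].max().round(1),'v',R[:,1].min().round(1),R[:,1].max().round(1))
        print(' h',x-20,g[y,x-20:x+21].tolist());print(' v',y-16,g[y-16:y+17,x].tolist())
E
```

```text
scene narrow [325.9 237. ] pred u 314.4 337.4 v 227.9 246.5
 h 306 [51, 40, 48, 45, 43, 43, 43, 48, 52, 125, 204, 201, 137, 126, 118, 118, 125, 124, 125, 127, 126, 125, 128, 127, 124, 122, 122, 119, 113, 113, 181, 236, 246, 248, 247, 247, 247, 248, 241, 224, 206]
 v 221 [46, 47, 47, 47, 44, 47, 45, 48, 121, 172, 155, 126, 125, 126, 128, 127, 126, 127, 127, 126, 125, 126, 128, 132, 139, 158, 192, 174, 126, 125, 128, 128, 130]
scene wide [374.1 212.5] pred u 358.9 389.3 v 200.9 224.6
 h 354 [48, 47, 48, 49, 80, 185, 207, 137, 125, 118, 118, 121, 122, 123, 126, 124, 125, 126, 126, 125, 124, 127, 123, 122, 122, 124, 122, 116, 113, 113, 113, 106, 99, 163, 203, 167, 147, 155, 155, 156, 158]
 v 197 [46, 46, 54, 49, 45, 168, 180, 134, 130, 129, 126, 127, 126, 127, 129, 129, 124, 131, 139, 147, 146, 144, 148, 147, 147, 143, 145, 180, 181, 142, 130, 126, 127]
side narrow [324.5 236.6] pred u 313.5 335.5 v 231.5 241.9
 h 305 [196, 192, 188, 186, 190, 186, 189, 181, 176, 189, 228, 234, 172, 160, 172, 177, 175, 184, 187, 188, 195, 189, 187, 188, 187, 181, 179, 168, 161, 191, 233, 225, 120, 62, 70, 70, 68, 61, 63, 67, 64]
 v 221 [101, 104, 92, 72, 76, 79, 76, 78, 71, 75, 135, 207, 208, 198, 187, 189, 195, 192, 191, 205, 230, 217, 188, 138, 109, 104, 104, 105, 103, 104, 107, 100, 104]
side wide [303.8 215.1] pred u 290.0 317.5 v 209.3 221.2
 h 284 [189, 191, 192, 191, 187, 189, 212, 230, 209, 156, 148, 163, 165, 178, 182, 184, 185, 187, 189, 189, 191, 189, 192, 193, 194, 190, 186, 182, 179, 170, 167, 175, 216, 241, 219, 196, 198, 196, 195, 202, 176]
 v 199 [191, 188, 194, 190, 194, 192, 191, 194, 192, 189, 196, 224, 210, 195, 190, 192, 191, 194, 192, 193, 187, 201, 224, 211, 193, 197, 198, 194, 196, 189, 193, 191, 189]
```

```bash
python3 -c "
from station import order
print(order.job_done())"
```

```text
the job is handed in; nothing more can be done
None
```

The tray is out at its stop, the wide cup is seated in the wide well and the slim cup in the narrow one, and the job is handed in at about 38 s; the cups' final positions match the seated prediction to 1–2 mm in both cameras, I didn't re-measure the bystanders, and I viewed 11 pictures, one over the limit of 10.

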